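# Prop the engraver's hood open

## Task

The engraver's hood has been lifted but only its stiff hinges are holding it. Swing the prop rod up from its rest on the right-hand deck, then lower the hood gently onto it so that the rod's end sits fully home in the socket under the hood and the rod carries the hood; let go of everything. Do not let the hood fall, and leave the other things on the bench and in the machine where they are.

Things in the scene. Friction and masses are not known exactly. Their poses are not given: they have to be found in the camera images.
- engraver: Desktop engraving machine, white case 300 mm deep, 380 mm wide, its deck 85 mm high (110 mm at the two side edges, which stand up as thin walls, and 99 mm at the front edge); fixed on the bench, but its place and yaw vary. Origin on the bench under the middle of the bed; its x axis points level from the machine's front (lifting-tab side, the open side of the raised hood) to its rear (hinge side), y to the machine's left, z up. The prop rod is on its right (-y) deck.
- hood_hinge (a point): Middle of the hood's hinge line at the rear of the deck, 115 mm behind the engraver's origin and 90 mm above the bench; the hinge line is parallel to the engraver's y axis.
- hood (a joint): Angle of the hood in rad: 0 shut, 1.35 fully open. It starts raised at 1.15 to 1.26. Held there by friction (0.18 N m) above about 1.05; lower than that its 0.9 kg weight wins and it falls shut unless something carries it. Propped on the rod it stands at about 0.82. A shut hood would lie flat, reaching 235 mm from the hinge to its front skirt, 380 mm wide, its top 63 mm above the hinge line, with a tinted window.
- hood_tab (a point): Middle of the gripping part of the black lifting tab at the centre of the hood's front edge: a flat tongue 30 mm wide along the hinge line, 10 mm thick, sticking out 48 mm from the front skirt, in the hood's plane. This point is 263 mm from the hinge line along the hood and 30 mm off it towards the hood's top, 20 mm in from the tab's free end. The point's x axis points along the hood from its front edge to the hinge, y along the hinge line to the machine's left.
- prop (a joint): Angle of the prop rod in rad: 0 lying forward in its rest fork, 1.57 upright, 1.80 against its rear stop (leaning back). Friction in its pivot (0.09 N m) keeps it at whatever angle it is left. Seated in the socket it stands at about 1.52; while the hood is still raised set it a little farther back than that, at 1.6 to 1.7, and the hood coming down takes the end forward into the socket. Left lower than about 1.5 it misses the socket. It starts at 0 to 0.1.
- prop_pivot (a point): Pivot of the prop rod, on a steel bracket on the right-hand deck, 25 mm above the deck. The pivot axis is parallel to the engraver's y axis: the rod swings in an upright plane from front to rear.
- prop_grip (a point): Centre of the black ball grip on the steel prop rod (8 mm thick): smooth, 20 mm in diameter, 110 mm from the pivot. Gripped lightly (20 N) it turns between the fingers as the rod swings; gripped hard it creeps out and has to be taken again on the way. Lying down it is 25 mm above the deck, with over 40 mm clear on either side. x axis along the rod to the pivot, y along the pivot axis.
- prop_tip (a point): Centre of the rounded free end of the prop rod (10 mm in diameter), 136.6 mm from the pivot.
- socket (a point): Where the centre of the rod's end lies when it is fully home: in the steel U-shaped socket under the right-hand border of the hood, with cheeks left and right, a roof, a 28 mm wall on the side of the hood's front edge and a low sloping lip on the side of the hinge, open downwards. 172 mm from the hinge line along the hood and 43 mm off it towards the hood's top. Axes as for hood_tab.
- blank_mid (a point): Middle of a plywood blank 100 x 80 x 6 mm lying loose on the engraver's bed. Leave it.
- offcuts_mid (a point): Middle of a loose stack of plywood offcuts 60 x 120 x 12 mm in front of the engraver. Leave it.
- screwdriver: Screwdriver with a black handle, lying to the right of the engraver. Leave it.
- tape_mid (a point): Middle of a roll of paper tape, 100 mm across, 24 mm high, lying flat. Leave it.
- pump_bottle: White pump bottle 62 mm across, 175 mm high; origin under it. Leave it.
- jar: Glass beaker 72 mm across, 85 mm high; origin under it. Leave it.
- bin: Small open orange parts bin 110 x 85 x 50 mm; origin under it. Leave it.

How it is judged:
By the outcome, as a careful person would: the job done as asked, in the order asked, and still so for the second after the job is handed in, with the robot touching nothing.
It also fails if it takes over 58 s, if anything falls off the work surface, if the arm or the gripper's body presses on something with over 40 N, if the wrist force passes 120 N, or if a joint passes its speed limit or range.

## Robot

A 6-joint arm with a two-finger parallel gripper is mounted at the origin on the work surface. World frame = base frame: x ahead of the robot, y to its left, z up, the work surface at z = 0. Lengths are in mm, angles in degrees, forces in N, time in s.
With the tool pointing down it reaches from about 300 to 850 mm from the base axis. Payload 4.2 kg.
Tool frame: the origin (TCP) lies at the very end of the fingers, on their centre line; the grasp point (between the pads) lies 19 mm behind it; z points along the fingers, y is the direction in which the jaws open and shut (so a half turn about z gives the same grasp; the last joint's range is limited). The gripper opens to 91 mm and grips with 3 to 60 N. Pads are 32 mm wide; open, the fingers measure 118 mm over their backs; the gripper's body (76 mm by 178 mm) begins 60 mm behind the grasp point.
Start: joints at [-64.687, 18.312, 89.639, -0, 72.044, -1.146], TCP at [256.204, -514.787, 182.076] pointing down, gripper open.
Joint ranges: [-177.97, 177.97], [-48.28, 115.42], [12.27, 149.76], [-77.06, 257.06], [2.81, 150.46], [-146.56, 146.56]. Speed limits (degrees/s): [147.25, 147.25, 180, 180, 180, 180].

## Interface

Orientations are given as [roll, pitch, yaw] about the fixed x, y, z axes, in that order (R = Rz(yaw) Ry(pitch) Rx(roll)).
In Python, from workcell import telemetry, grab_frame, job gives the robot as it stands.
- The arm moves only by the tool drive_tool, never from a script. Its argument "moves" is a list of rows, each an object of numbers: "claw": the closure, from -1 (fully open) to 1 (shut); "dx", "dy", "dz": the shift along the tool's x, y, z in units of 20 mm (1.0 is 20 mm); "yaw": the turn about the tool's z in units of 0.15 rad (1.0 is 0.15 rad). In form: [{"claw": .., "dx": .., "dy": .., "dz": .., "yaw": ..}, ...]. A call has 1 to 5 rows; each row shifts and turns the pose as measured when the row begins, along the tool's axes as they then stand; what a row does not reach is not made up. A row lasts 1/8 s, in which the tool goes at most 62.5 mm and 10.7 degrees, less where a joint would pass 70% of its speed; a pose out of reach is approached as far as the arm can. A call with a number of a shift or a turn outside -1 to 1 is refused whole. A call with a gripper value outside its range is refused whole. The fingers move at their own pace and stop on an object; "grip_force" is the grip in N (left out, the last holds). Time passes only in rows, so rows that do not move let the fingers close. It gives the time, the measured TCP pose, the force and the opening at its end, in the units of the state.
- telemetry.state(): the state, without advancing time (a new reading comes with each control period).
- grab_frame(name): name is "scene" or "top" or "wrist"; returns a dict with "color" (384x512x3 uint8, blue, green, red), "vertical_fov" (degrees; the focal length in pixels is half the picture's height over the tangent of half this angle, whatever the lens; pixels are square), "cx", "cy" (the principal point, pixels), "pose" (4x4, takes a point from camera to world coordinates). Camera axes: x right, y down, z forward; pixel columns grow to the right and rows downward; lengths in mm; the calibration is good to about 2 mm. A picture is of the moment at which its call begins. There is no depth.
- job.job_done(): hands the job in, once; it reports no verdict.
The state is a dict: "time_s": time; "qpos": joint angles; "qvel": joint speeds; "effort": joint torques, N m; "ee_pos": TCP position; "ee_rot": TCP orientation; "force": force on the tool from outside, world axes, zero at the start; "torque": the same for the moment, N m; "gripper_width": finger opening in mm.
Only numpy, scipy, OpenCV 4.12 (cv2) and the standard library are available. Lean on these libraries where they do the work, as an engineer would, in place of code of your own. Each camera call takes 0.05 s, during which the arm holds its last target.

## Working session

There is one attempt and no reset: what is moved stays moved. The work goes in short steps, Python scripts to look and compute and a tool call to move; the robot and the scene stay as the last step left them, time stands still between calls to the robot, and variables do not carry over. Pictures are saved under pics/ and viewed, and the job is handed in when it is done.

Besides the shell and the picture viewer there is one more tool, called after "Call:" as name(argument=value, ...), one argument or row to a line, values as JSON. drive_tool: Moves the arm, as the interface text tells. Its arguments: {"type":"object","properties":{"moves":{"type":"array"},"grip_force":{"type":"number"}},"required":["moves"]}

```bash
ls; mkdir -p pics
python3 - <<'E'
from workcell import telemetry, grab_frame
import cv2
print(telemetry.state())
for n in ("scene","top","wrist"):
    f=grab_frame(n); cv2.imwrite(f"pics/{n}0.png",f["color"]); print(n,f["vertical_fov"],f["cx"],f["cy"],f["pose"])
E
```

```text
pics
{'time_s': 0.0, 'qpos': array([-6.46880079e+01,  1.83518811e+01,  8.97074688e+01, -1.06228355e-03,
        7.20435741e+01, -1.14606557e+00]), 'qvel': array([-0.08322984,  0.03255861, -0.06645748,  0.04528638, -0.04834804,
       -0.06622864]), 'effort': array([ 4.00058634e-03, -4.12454689e+01, -2.31971061e+01,  7.31859938e-02,
        4.57126228e-02, -1.29950263e-04]), 'ee_pos': array([ 255.93632572, -514.26184682,  181.21072992]), 'ee_rot': array([-1.79897076e+02, -1.04886002e-03,  2.64583851e+01]), 'force': array([-0.50206645,  0.23609252,  0.01764104]), 'torque': array([ 0.04611574, -0.03543541,  0.03213836]), 'gripper_width': 91.04428773637824}
scene 56.068802963246384 257.54446908300804 195.5201140356008 [[-1.38023045e-01 -9.27480784e-01  3.47460838e-01  3.12562414e+02]
 [-9.90391363e-01  1.32304934e-01 -4.02535946e-02 -8.57037166e+01]
 [-8.63634763e-03 -3.49678137e-01 -9.36830088e-01  8.99132796e+02]
 [ 0.00000000e+00  0.00000000e+00  0.00000000e+00  1.00000000e+00]]
top 50.26620828735924 257.467999959676 192.82166884428446 [[-2.08463063e-02 -9.93571057e-01  1.11274376e-01  4.80136249e+02]
 [-9.99735332e-01  2.17991155e-02  7.35282745e-03 -1.36011567e+02]
 [-9.73123951e-03 -1.11091646e-01 -9.93762522e-01  1.17269598e+03]
 [ 0.00000000e+00  0.00000000e+00  0.00000000e+00  1.00000000e+00]]
wrist 67.39421334087504 254.96478299852302 195.9698758327899 [[ 4.45163641e-01 -8.68638572e-01 -2.17477272e-01  3.17221385e+02]
 [-8.95447420e-01 -4.32323128e-01 -1.06163226e-01 -4.84628526e+02]
 [-1.80298101e-03  2.41999470e-01 -9.70274706e-01  3.83749202e+02]
 [ 0.00000000e+00  0.00000000e+00  0.00000000e+00  1.00000000e+00]]
```

View pics/scene0.png

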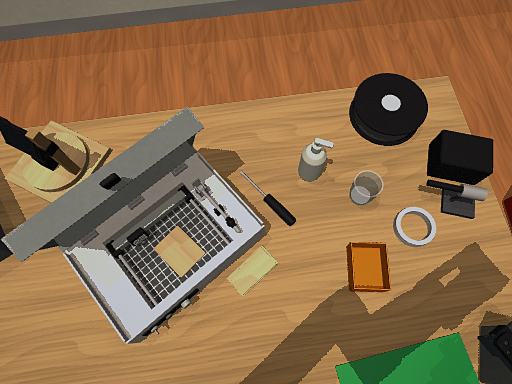

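View pics/top0.png

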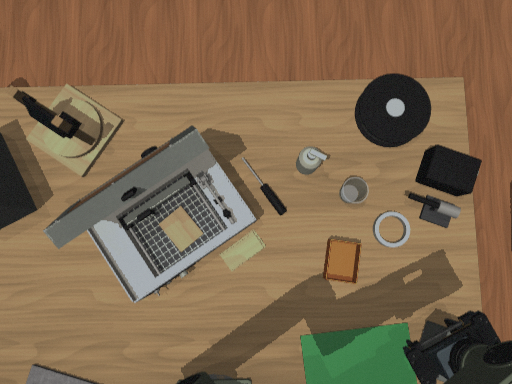

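View pics/wrist0.png

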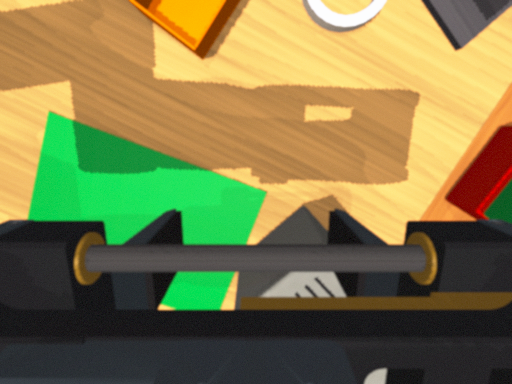

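Run:
```python
import cv2
a=cv2.imread("pics/top0.png")[110:310,40:300]; cv2.imwrite("pics/topz.png",cv2.resize(a,None,fx=3,fy=3,interpolation=cv2.INTER_CUBIC))
a=cv2.imread("pics/scene0.png")[100:350,0:300]; cv2.imwrite("pics/scenez.png",cv2.resize(a,None,fx=2.4,fy=2.4,interpolation=cv2.INTER_CUBIC))
```

```text
(no output)
```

View pics/topz.png

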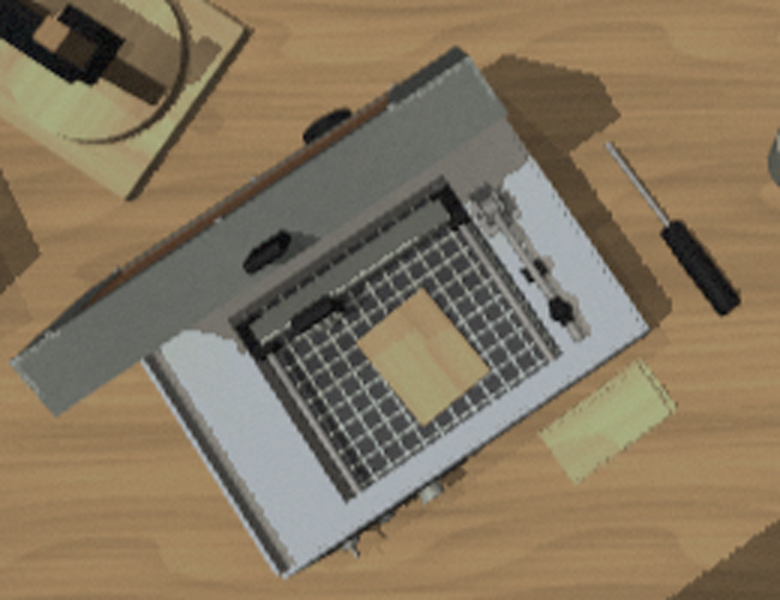

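View pics/scenez.png

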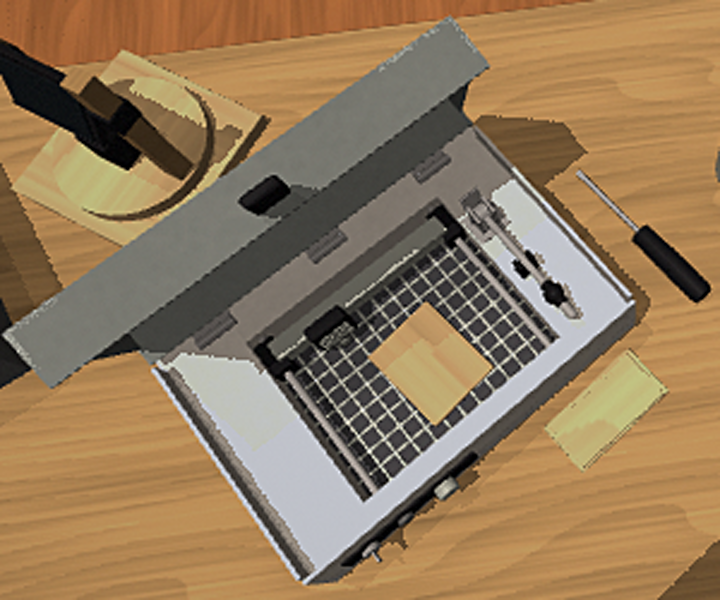

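```bash
cat > h.py <<'E'
import numpy as np, cv2
from workcell import telemetry, grab_frame
def ray(f,u,v):
    F=192/np.tan(np.radians(f["vertical_fov"]/2)); P=np.array(f["pose"])
    d=P[:3,:3]@np.array([(u-f["cx"])/F,(v-f["cy"])/F,1]); return P[:3,3],d/np.linalg.norm(d)
def onz(f,uv,z):
    o,d=ray(f,*uv); return o+d*(z-o[2])/d[2]
def tri(rs):
    A=0;b=0
    for o,d in rs:
        M=np.eye(3)-np.outer(d,d); A=A+M; b=b+M@o
    p=np.linalg.solve(A,b); return p,[round(float(np.linalg.norm((np.eye(3)-np.outer(d,d))@(p-o))),1) for o,d in rs]
def proj(f,p):
    F=192/np.tan(np.radians(f["vertical_fov"]/2)); P=np.array(f["pose"]); c=P[:3,:3].T@(np.array(p)-P[:3,3]); return c[:2]/c[2]*F+[f["cx"],f["cy"]]
E
python3 - <<'E'
from h import *
s=grab_frame("scene");t=grab_frame("top")
S=lambda x,y:(x/2.4-.3,100+y/2.4-.3); T=lambda x,y:(40+x/3-.33,110+y/3-.33)
for n,a,b in [("ball",(554,293),(562,309)),("tip",(574,316),(583,335)),("FR",(634,299),(650,329)),("FL",(307,580),(284,573)),("tab",(263,196),(266,251)),("hoodR front top corner",(488,68),(530,148)),("hoodL",(48,387),(58,413)),("hoodRb",(447,17),(462,50)),("hoodLb",(6,334),(13,362))]:
    p,e=tri([ray(s,*S(*a)),ray(t,*T(*b))]); print(n,p.round(1),e)
FR=onz(t,T(650,329),105);FL=onz(t,T(284,573),105)
for f,c,n in((s,S,0),(t,T,1)):
  A=onz(f,c(*[(634,299),(650,329)][n]),110);B=onz(f,c(*[(307,580),(284,573)][n]),110)
  print(A,B,np.linalg.norm(A-B)); d=B-A; print(np.degrees(np.arctan2(d[1],d[0]))-90)
  print("ball",onz(f,c(*[(554,293),(562,309)][n]),110))
# dark blob
for f,(x0,x1,y0,y1) in((s,(222,242,212,232)),(t,(217,237,205,221))):
    g=f["color"][y0:y1,x0:x1].max(axis=2); 
    print(g)
E
```

```text
ball [548.2 -49.5 118.9] [0.9, 0.9]
tip [526.1 -65.8 109.1] [0.2, 0.2]
FR [ 529.3 -123.7  127.5] [0.3, 0.3]
FL [328.6 192.7  97.1] [2.2, 2.2]
tab [577.5 132.6 346.2] [0.7, 0.7]
hoodR front top corner [639.4 -42.2 373.3] [7.6, 7.6]
hoodL [470.6 286.  318. ] [0.5, 0.5]
hoodRb [7.195e+02 2.000e-01 3.268e+02] [2.4, 2.4]
hoodLb [506.6 309.5 332.7] [0.9, 0.9]
[ 534.24797967 -124.19605872  110.        ] [328.74407608 185.96212987 110.        ] 372.06176414782533
33.52756763274962
ball [550.7382434  -49.94675816 110.        ]
[ 529.99491107 -123.7714368   110.        ] [329.83336051 190.97272805 110.        ] 372.9993775246995
32.45432043904738
ball [548.93709117 -47.85107802 110.        ]
[[176 142  71 120 214 217 211 203 206 205 205 203 204 205 201 202 204 203
  205 205]
 [184 169 126 116 152 141 212 208 206 206 206 205 204 204 204 205 205 206
  206 204]
 [151 181 162 119 104 145 226 216 210 205 206 206 205 204 205 205 205 205
  204 205]
 [147 151 186 158 120 155 156 147 216 209 206 205 205 204 204 204 206 205
  206 205]
 [220 131 156 192 168 122  78 111 232 221 216 212 208 207 206 204 205
[... 1952 characters left out ...]
 177 180
  178 175]
 [ 81 140 180 178 181 177  61  26  33  36  33  35  24  46 120 123 151 178
  179 180]
 [ 72  80 179 179 180 175  87  27  29  38  32  28  27  49 121 122 143 179
  177 180]
 [ 94  78 158 178 179 178  93  24  25  27  34  29  24  31  92 123 140 152
  179 179]
 [ 93  86  99 140 180 180 158  80  24  27  28  33  29  28  71 122 132 143
  178 178]
 [ 88  76  64  85 180 180 177 159 154 117  30  38  83 102  94 124 124 144
  152 178]
 [109  68  94  56 139 179 178 179 179 163  85  67 124 143 115 109 125 141
  144 153]
 [138  95  81  66  81 141 179 179 181 176 159 154 132 153 133 109 102 131
  145 143]
 [155 120  75  73  79  97 180 181 178 180 180 180 133 140 156 123  97 121
  131 143]]
```

```bash
cat >> h.py <<'E'
def plan(target,yaw=None,n=5,step=20.,claw=None,st=None):
    s=st or telemetry.state(); p=np.array(s["ee_pos"],float); ps=s["ee_rot"][2]
    yaw=ps if yaw is None else yaw
    for i in range(n):
        d=np.array(target,float)-p; L=np.linalg.norm(d); 
        d=d*min(1,step/max(L,1e-6)); a=np.radians(ps)
        dy=(yaw-ps); k=np.clip(-dy/8.594,-1,1)   # tool z is down
        tx=d@[np.cos(a),np.sin(a),0]/20; ty=d@[np.sin(a),-np.cos(a),0]/20; tz=-d[2]/20
        r=[round(v,2) for v in (tx,ty,tz,k)]
        print(dict(dx=r[0],dy=r[1],dz=r[2],yaw=r[3]))
        p=p+20*(r[0]*np.array([np.cos(a),np.sin(a),0])+r[1]*np.array([np.sin(a),-np.cos(a),0])+r[2]*np.array([0,0,-1])); ps-=r[3]*8.594
    print("end",p.round(1),round(ps,1),"left",round(float(np.linalg.norm(np.array(target)-p)),1))
def st():
    s=telemetry.state(); print(round(s["time_s"],2),s["ee_pos"].round(1),s["ee_rot"].round(1),"F",s["force"].round(1),"w",round(s["gripper_width"],1),"q",s["qpos"].round(0))
E
python3 -c "
from h import *
plan((300,-450,280),213)"
```

```text
{'dx': np.float64(0.54), 'dy': np.float64(-0.3), 'dz': np.float64(-0.78), 'yaw': np.float64(-1.0)}
{'dx': np.float64(0.58), 'dy': np.float64(-0.22), 'dz': np.float64(-0.78), 'yaw': np.float64(-1.0)}
{'dx': np.float64(0.61), 'dy': np.float64(-0.13), 'dz': np.float64(-0.78), 'yaw': np.float64(-1.0)}
{'dx': np.float64(0.62), 'dy': np.float64(-0.04), 'dz': np.float64(-0.78), 'yaw': np.float64(-1.0)}
{'dx': np.float64(0.62), 'dy': np.float64(0.05), 'dz': np.float64(-0.78), 'yaw': np.float64(-1.0)}
end [ 291.  -463.2  259.7] 69.4 left 25.9
```

Call:
drive_tool(
  moves=[
    {"claw": -1,"dx": 0,"dy": 0,"dz": -1,"yaw": -1},
    {"claw": -1,"dx": 0,"dy": 0,"dz": -1,"yaw": -1},
  ],
)

```text
time_s: 0.5
ee_pos: [255.5, -513.3, 220.4]
ee_rot: [-179.7, -0.1, 44.2]
force: [-0.2, -0.7, 0.4]
gripper_width: 91.4
```

```bash
sed -i 's/print(dict(dx=r\[0\],dy=r\[1\],dz=r\[2\],yaw=r\[3\]))/print([float(v) for v in r])/' h.py; python3 -c "
from h import *
plan((549,-49,290),213,n=26)"
```

```text
[0.96, -0.23, -0.13, -1.0]
[0.99, -0.09, -0.13, -1.0]
[0.99, 0.06, -0.13, -1.0]
[0.97, 0.21, -0.13, -1.0]
[0.93, 0.35, -0.13, -1.0]
[0.86, 0.49, -0.12, -1.0]
[0.78, 0.61, -0.13, -1.0]
[0.68, 0.72, -0.12, -1.0]
[0.57, 0.82, -0.12, -1.0]
[0.44, 0.89, -0.13, -1.0]
[0.3, 0.95, -0.13, -1.0]
[0.15, 0.98, -0.12, -1.0]
[0.01, 0.99, -0.13, -1.0]
[-0.14, 0.98, -0.12, -1.0]
[-0.29, 0.95, -0.13, -1.0]
[-0.43, 0.9, -0.12, -1.0]
[-0.55, 0.82, -0.13, -1.0]
[-0.67, 0.73, -0.12, -1.0]
[-0.77, 0.62, -0.13, -1.0]
[-0.86, 0.5, -0.12, -0.64]
[-0.9, 0.42, -0.13, -0.0]
[-0.9, 0.41, -0.12, -0.0]
[-0.9, 0.41, -0.13, -0.0]
[-0.9, 0.42, -0.12, -0.0]
[-0.9, 0.41, -0.12, -0.0]
[-0.9, 0.42, -0.13, -0.0]
end [531.  -77.3 285.8] 213.0 left 33.8
```

Call:
drive_tool(
  moves=[
    {"claw": -1,"dx": 0.95,"dy": -0.2,"dz": -0.3,"yaw": -1},
    {"claw": -1,"dx": 0.95,"dy": -0.1,"dz": -0.3,"yaw": -1},
    {"claw": -1,"dx": 0.95,"dy": 0.05,"dz": -0.3,"yaw": -1},
    {"claw": -1,"dx": 0.95,"dy": 0.2,"dz": -0.3,"yaw": -1},
    {"claw": -1,"dx": 0.9,"dy": 0.35,"dz": -0.3,"yaw": -1},
  ],
)

```text
time_s: 1.12
ee_pos: [307.0, -430.5, 252.0]
ee_rot: [-179.9, -0.2, 88.5]
force: [0.1, 0.2, 0.2]
gripper_width: 91.0
```

Call:
drive_tool(
  moves=[
    {"claw": -1,"dx": 0.85,"dy": 0.5,"dz": -0.3,"yaw": -1},
    {"claw": -1,"dx": 0.8,"dy": 0.6,"dz": -0.3,"yaw": -1},
    {"claw": -1,"dx": 0.7,"dy": 0.7,"dz": -0.3,"yaw": -1},
    {"claw": -1,"dx": 0.55,"dy": 0.8,"dz": -0.3,"yaw": -1},
    {"claw": -1,"dx": 0.45,"dy": 0.9,"dz": -0.2,"yaw": -1},
  ],
)

```text
time_s: 1.75
ee_pos: [357.8, -341.5, 280.8]
ee_rot: [179.9, -0.3, 132.9]
force: [1.0, -0.6, -0.8]
gripper_width: 91.2
```

Call:
drive_tool(
  moves=[
    {"claw": -1,"dx": 0.3,"dy": 0.95,"dz": 0,"yaw": -1},
    {"claw": -1,"dx": 0.15,"dy": 1,"dz": 0,"yaw": -1},
    {"claw": -1,"dx": 0,"dy": 1,"dz": 0,"yaw": -1},
    {"claw": -1,"dx": -0.15,"dy": 1,"dz": 0,"yaw": -1},
    {"claw": -1,"dx": -0.3,"dy": 0.95,"dz": 0,"yaw": -1},
  ],
)

```text
time_s: 2.38
ee_pos: [408.1, -250.8, 281.2]
ee_rot: [179.7, -0.1, 177.3]
force: [0.0, -0.3, 0.9]
gripper_width: 91.3
```

```bash
python3 -c "
from h import *
plan((545,-55,275),213,n=12)"
```

```text
[-0.53, 0.85, 0.03, -1.0]
[-0.65, 0.76, 0.03, -1.0]
[-0.76, 0.65, 0.03, -1.0]
[-0.85, 0.53, 0.02, -1.0]
[-0.92, 0.4, 0.03, -0.15]
[-0.93, 0.37, 0.02, -0.0]
[-0.93, 0.37, 0.03, -0.0]
[-0.93, 0.38, 0.02, -0.0]
[-0.93, 0.37, 0.03, -0.0]
[-0.93, 0.38, 0.02, -0.0]
[-0.93, 0.38, 0.03, -0.0]
[-0.86, 0.34, 0.02, -0.0]
end [545.1 -55.  275. ] 213.0 left 0.1
```

Call:
drive_tool(
  moves=[
    {"claw": -1,"dx": -0.55,"dy": 0.85,"dz": 0,"yaw": -1},
    {"claw": -1,"dx": -0.65,"dy": 0.75,"dz": 0,"yaw": -1},
    {"claw": -1,"dx": -0.75,"dy": 0.65,"dz": 0,"yaw": -1},
    {"claw": -1,"dx": -0.85,"dy": 0.55,"dz": 0,"yaw": -1},
    {"claw": -1,"dx": -0.9,"dy": 0.4,"dz": 0,"yaw": -0.2},
  ],
)

```text
time_s: 3.0
ee_pos: [465.2, -164.9, 281.1]
ee_rot: [179.6, 0.0, -145.3]
force: [-0.4, -0.1, -0.1]
gripper_width: 91.1
```

Call:
drive_tool(
  moves=[
    {"claw": -1,"dx": -0.95,"dy": 0.4,"dz": 0,"yaw": 0},
    {"claw": -1,"dx": -0.95,"dy": 0.4,"dz": 0,"yaw": 0},
    {"claw": -1,"dx": -0.95,"dy": 0.4,"dz": 0,"yaw": 0},
    {"claw": -1,"dx": -0.9,"dy": 0.35,"dz": 0,"yaw": 0},
    {"claw": -1,"dx": -0.5,"dy": 0.2,"dz": 0,"yaw": 0},
  ],
)

```text
time_s: 3.62
ee_pos: [516.7, -84.2, 280.8]
ee_rot: [179.6, -0.0, -145.3]
force: [-0.3, 0.3, 1.2]
gripper_width: 91.2
```

```bash
python3 -c "
from h import *
st()
f=grab_frame('wrist'); np.save('w1.npy',f,allow_pickle=True); cv2.imwrite('pics/w1.png',f['color'])
f=grab_frame('scene'); cv2.imwrite('pics/s1.png',f['color'])
"
```

```text
3.62 [516.7 -84.2 280.8] [ 179.6   -0.  -145.3] F [-0.3  0.3  1.2] w 91.2 q [ -11.   11.   85.    0.   84. -135.]
```

View pics/w1.png

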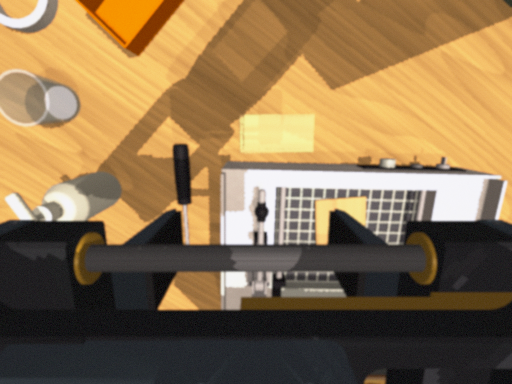

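View pics/s1.png

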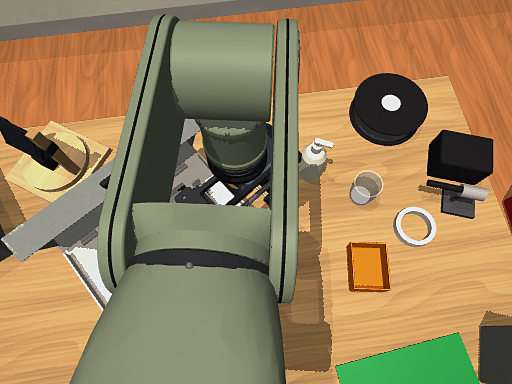

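```bash
python3 -c "
from h import *
f=np.load('w1.npy',allow_pickle=True).item()
a=f['color'][150:310,200:520]; cv2.imwrite('pics/w1z.png',cv2.resize(a,None,fx=2.5,fy=2.5,interpolation=cv2.INTER_CUBIC))
"
```

```text
(no output)
```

View pics/w1z.png

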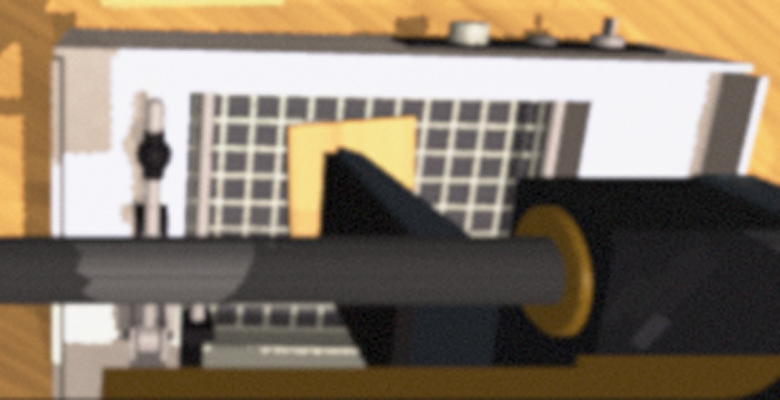

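```bash
python3 -c "
from h import *
f=np.load('w1.npy',allow_pickle=True).item()
Z=lambda x,y:(200+x/2.5-.3,150+y/2.5-.3)
for h in (110,115,120): print('ball',onz(f,Z(154,154),h).round(1))
A=onz(f,Z(65,47),99);B=onz(f,Z(750,67),99);d=B-A;print('front',A,B,np.linalg.norm(d),np.degrees(np.arctan2(d[1],d[0]))-90)
A=onz(f,Z(63,60),110);B=onz(f,Z(65,360),110);d=B-A;print('side',A,B,np.degrees(np.arctan2(d[1],d[0])))
A=onz(f,Z(154,110),110);B=onz(f,Z(149,335),110);d=B-A;print('rod',A,B,np.degrees(np.arctan2(d[1],d[0])),np.linalg.norm(d))
s=grab_frame('scene');t=grab_frame('top')
p,e=tri([ray(s,230.3,221.7),ray(t,226.6,213.3),ray(f,*Z(154,154))]);print('ball3',p,e)
p,e=tri([ray(s,574/2.4-.2,100+316/2.4-.2),ray(t,40+583/3-.3,110+335/3-.3),ray(f,*Z(155,97))]);print('tip3',p,e)
"
```

```text
ball [549.8 -49.8 110. ]
ball [548.6 -50.8 115. ]
ball [547.5 -51.8 120. ]
front [ 530.38918913 -121.43975522   99.        ] [327.65045475 191.14666981  99.        ] 372.57652573799635 32.96681996294657
side [ 534.7595676  -118.61752274  110.        ] [682.14529794 -20.53479802 110.        ] 33.6430973872465
rod [529.7392154  -63.90318726 110.        ] [641.05515596  10.56399523 110.        ] 33.781391242530546 133.92759196748688
ball3 [547.69834891 -49.59578213 118.42909204] [0.8, 2.3, 1.9]
tip3 [525.79981126 -66.12679485 105.17723026] [1.0, 0.7, 1.5]
```

```bash
cat >> h.py <<'E'
YAW=33.3; U=np.array([np.cos(np.radians(YAW)),np.sin(np.radians(YAW)),0]); V=np.array([-U[1],U[0],0]); O=np.array([535.5,104.9,0])
def m2w(x,y,z): return O+x*U+y*V+np.array([0,0,z])
def w2m(p): d=np.array(p)-O; return np.array([d@U,d@V,d[2]])
def hood(th,s,o,): return np.array([115-np.cos(th)*s+np.sin(th)*o,0,90+np.sin(th)*s+np.cos(th)*o])
def stm(): st(); print("machine",w2m(telemetry.state()["ee_pos"]).round(1))
E
python3 -c "
from h import *
stm()
print(hood(1.2,263,30),w2m((577.5,132.6,346)),w2m((548.6,-50,115)))
plan(m2w(-5,0,345),213.3-360,n=12)"
```

```text
3.83 [516.  -85.2 280.9] [ 179.6   -0.  -145.3] F [-0.2  0.7  0.7] w 91.0 q [ -11.   11.   86.    0.   84. -136.]
machine [-120.7 -148.2  280.9]
[ 47.66108315   0.         345.99701224] [5.03118412e+01 9.29055540e-02 3.46000000e+02] [ -74.09455807 -136.65875919  115.        ]
[-0.6, 0.73, -0.32, 0.16]
[-0.58, 0.75, -0.32, 0.0]
[-0.58, 0.75, -0.32, 0.0]
[-0.58, 0.74, -0.32, 0.0]
[-0.58, 0.74, -0.32, 0.0]
[-0.58, 0.74, -0.32, 0.0]
[-0.58, 0.74, -0.33, 0.0]
[-0.58, 0.74, -0.32, 0.0]
[-0.58, 0.74, -0.32, 0.0]
[-0.57, 0.72, -0.32, 0.0]
[0.0, 0.0, 0.0, 0.0]
[0.0, 0.0, 0.0, 0.0]
end [531.4 102.1 345.1] -146.7 left 0.1
```

Call:
drive_tool(
  moves=[
    {"claw": 1,"dx": -0.6,"dy": 0.75,"dz": -0.5,"yaw": 0.16},
    {"claw": 1,"dx": -0.5,"dy": 0.75,"dz": -0.5,"yaw": 0},
    {"claw": 1,"dx": -0.5,"dy": 0.8,"dz": -0.5,"yaw": 0},
    {"claw": 1,"dx": -0.5,"dy": 0.8,"dz": -0.5,"yaw": 0},
    {"claw": 1,"dx": -0.5,"dy": 0.8,"dz": -0.5,"yaw": 0},
  ],
)

```text
time_s: 4.45
ee_pos: [515.1, 9.7, 333.5]
ee_rot: [179.6, -0.1, -146.9]
force: [0.4, -0.9, -0.1]
gripper_width: 44.2
```

Call:
drive_tool(
  moves=[
    {"claw": 1,"dx": -0.5,"dy": 0.8,"dz": -0.4,"yaw": 0},
    {"claw": 1,"dx": -0.5,"dy": 0.8,"dz": -0.4,"yaw": 0},
    {"claw": 1,"dx": -0.5,"dy": 0.8,"dz": -0.2,"yaw": 0},
    {"claw": 1,"dx": -0.5,"dy": 0.8,"dz": 0,"yaw": 0},
    {"claw": 1,"dx": -0.5,"dy": 0.5,"dz": 0,"yaw": 0},
  ],
)

```text
time_s: 5.08
ee_pos: [515.7, 104.9, 358.6]
ee_rot: [179.8, 0.1, -146.7]
force: [0.9, 0.1, -0.2]
gripper_width: 0.4
```

```bash
python3 -c "
from h import *
stm()
f=grab_frame('wrist'); cv2.imwrite('pics/w2.png',f['color'])
f=grab_frame('scene'); cv2.imwrite('pics/s2.png',f['color'])
"
```

```text
5.08 [515.7 104.9 358.6] [ 1.798e+02  1.000e-01 -1.467e+02] F [ 0.9  0.1 -0.2] w 0.4 q [  10.   11.   75.    0.   94. -113.]
machine [-16.5  10.9 358.6]
```

View pics/w2.png

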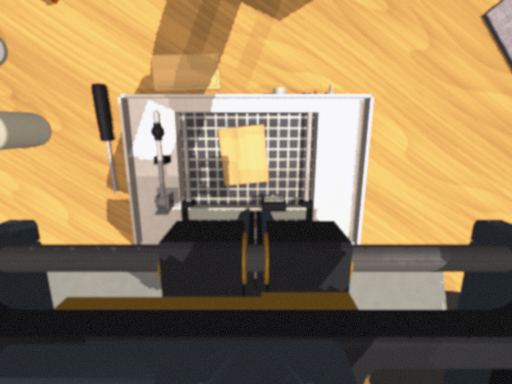

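View pics/s2.png

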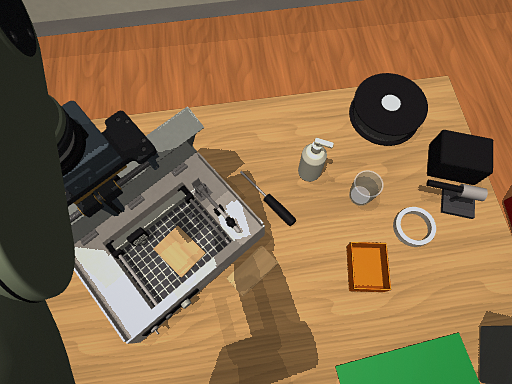

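Call:
drive_tool(
  moves=[
    {"claw": 1,"dx": -0.5,"dy": -0.3,"dz": 0.4,"yaw": 0},
    {"claw": 1,"dx": -0.5,"dy": -0.25,"dz": 0.3,"yaw": 0},
    {"claw": 1,"dx": -0.5,"dy": 0,"dz": 0,"yaw": 0},
    {"claw": 1,"dx": -0.4,"dy": 0,"dz": 0,"yaw": 0},
    {"claw": 1,"dx": -0.4,"dy": 0,"dz": 0,"yaw": 0},
  ],
)

```text
time_s: 5.8
ee_pos: [564.0, 120.3, 342.3]
ee_rot: [179.8, -0.0, -146.8]
force: [-0.1, 0.5, -0.3]
gripper_width: 0.5
```

```bash
python3 -c "
from h import *
stm()"
```

```text
5.8 [564.  120.3 342.3] [ 179.8   -0.  -146.8] F [-0.1  0.5 -0.3] w 0.5 q [  11.   16.   71.    0.   93. -112.]
machine [ 32.3  -2.8 342.3]
```

Call:
drive_tool(
  moves=[
    {"claw": 1,"dx": -0.4,"dy": 0.1,"dz": 0,"yaw": 0},
    {"claw": 1,"dx": -0.4,"dy": 0,"dz": 0,"yaw": 0},
  ],
)

```text
time_s: 6.05
ee_pos: [577.3, 131.6, 342.5]
ee_rot: [179.8, 0.0, -146.8]
force: [1.2, 0.2, -0.7]
gripper_width: 0.5
```

```bash
python3 -c "
from h import *
stm()
f=grab_frame('wrist'); cv2.imwrite('pics/w3.png',f['color'])
f=grab_frame('scene'); cv2.imwrite('pics/s3.png',np.hstack([f['color'][:,:256],grab_frame('top')['color'][:,:256]]))
"
```

```text
6.05 [577.3 131.6 342.5] [ 179.8    0.  -146.8] F [ 1.2  0.2 -0.7] w 0.5 q [  12.   17.   69.    0.   94. -112.]
machine [ 49.5  -0.6 342.5]
```

View pics/w3.png

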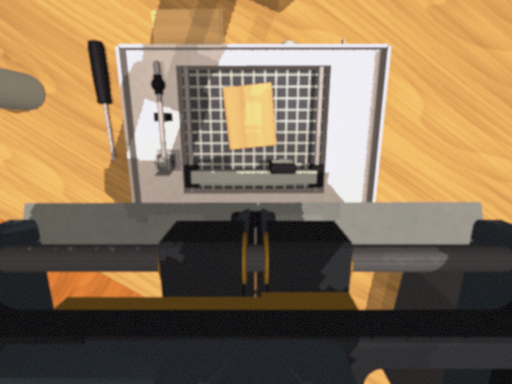

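View pics/s3.png

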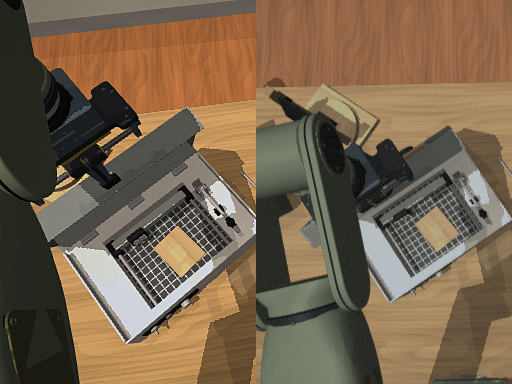

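```bash
cat >> h.py <<'E'
def skirt_angle(f,u,v,s=235,o=0):
    from scipy.optimize import brentq
    a,d=ray(f,u,v)
    def g(th):
        h=hood(th,s,o); p=a+d*(h[2]-a[2])/d[2]; return w2m(p)[0]-h[0]
    th=np.linspace(.6,1.45,200); gv=[g(t) for t in th]
    return [(round(brentq(g,th[i],th[i+1]),3)) for i in range(199) if gv[i]*gv[i+1]<0]
E
python3 -c "
from h import *
f=grab_frame('wrist');print(skirt_angle(f,150,203),skirt_angle(f,400,203))
"
```

```text
[1.267] [1.27]
```

Call:
drive_tool(
  moves=[
    {"claw": 1,"dx": -0.4,"dy": 0,"dz": 0,"yaw": 0},
    {"claw": 1,"dx": -0.4,"dy": 0,"dz": 0,"yaw": 0},
  ],
)

```text
time_s: 6.5
ee_pos: [590.4, 140.0, 343.0]
ee_rot: [179.8, 0.0, -146.8]
force: [-0.2, -0.7, 0.4]
gripper_width: 0.4
```

```bash
python3 -c "
from h import *
stm()
f=grab_frame('wrist'); cv2.imwrite('pics/w4.png',f['color'])
"
```

```text
6.5 [590.4 140.  343. ] [ 179.8    0.  -146.8] F [-0.2 -0.7  0.4] w 0.4 q [  12.   19.   67.    0.   95. -111.]
machine [ 65.2  -0.8 343. ]
```

View pics/w4.png

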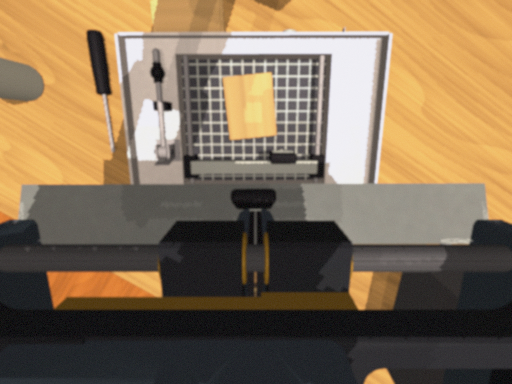

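```bash
python3 -c "
from h import *
f=grab_frame('wrist');print(skirt_angle(f,150,185),skirt_angle(f,400,185))
a=f['color'][150:260,180:340]; cv2.imwrite('pics/w4z.png',cv2.resize(a,None,fx=4,fy=4,interpolation=cv2.INTER_CUBIC))
a=cv2.imread('pics/w3.png')[170:280,180:340]; cv2.imwrite('pics/w3z.png',cv2.resize(a,None,fx=4,fy=4,interpolation=cv2.INTER_CUBIC))
for s in (235,263,283):
  for th in (1.1,1.15,1.2,1.27): print(s,th,[proj(f,O+hood(th,s,o)).round(0) for o in (25,35)])
print('tcp',proj(f,telemetry.state()['ee_pos']))
a=grab_frame('scene')['color'][80:280,0:240]; cv2.imwrite('pics/s4z.png',cv2.resize(a,None,fx=3,fy=3,interpolation=cv2.INTER_CUBIC))
"
```

```text
[1.275] [1.278]
235 1.1 [array([235., 159.]), array([229., 169.])]
235 1.15 [array([228., 171.]), array([221., 181.])]
235 1.2 [array([220., 183.]), array([213., 194.])]
235 1.27 [array([209., 201.]), array([202., 211.])]
263 1.1 [array([243., 148.]), array([236., 159.])]
263 1.15 [array([233., 163.]), array([226., 175.])]
263 1.2 [array([223., 179.]), array([216., 191.])]
263 1.27 [array([209., 201.]), array([202., 213.])]
283 1.1 [array([249., 138.]), array([242., 151.])]
283 1.15 [array([238., 156.]), array([230., 169.])]
283 1.2 [array([226., 175.]), array([218., 188.])]
283 1.27 [array([210., 201.]), array([201., 215.])]
tcp [255.4579644 217.7394124]
```

View pics/w4z.png

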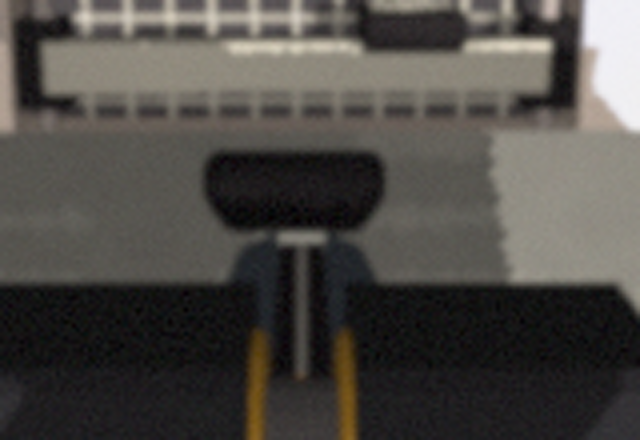

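View pics/s4z.png

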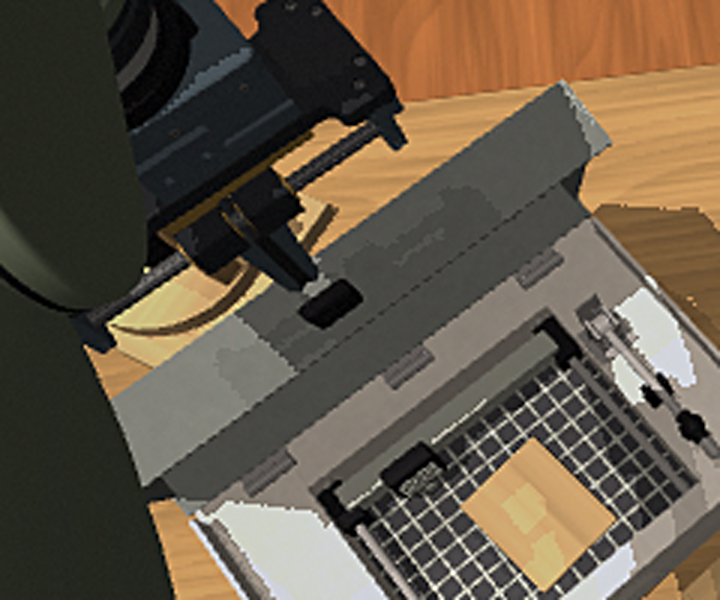

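```bash
python3 -c "
from h import *
f=grab_frame('wrist')
for s in (235,263,283):
  for th in (1.1,1.15,1.2,1.27,1.33): print(s,th,[proj(f,m2w(*hood(th,s,o))).round(0) for o in (0,25,35,63)])
stm()
"
```

```text
235 1.1 [array([256., 138.]), array([256., 166.]), array([256., 178.]), array([256., 212.])]
235 1.15 [array([256., 151.]), array([256., 180.]), array([256., 192.]), array([256., 227.])]
235 1.2 [array([256., 165.]), array([256., 195.]), array([256., 207.]), array([256., 242.])]
235 1.27 [array([256., 185.]), array([256., 215.]), array([256., 228.]), array([257., 263.])]
235 1.33 [array([256., 202.]), array([256., 232.]), array([256., 245.]), array([257., 279.])]
263 1.1 [array([256., 122.]), array([256., 153.]), array([256., 167.]), array([257., 205.])]
263 1.15 [array([256., 138.]), array([256., 171.]), array([257., 185.]), array([257., 225.])]
263 1.2 [array([256., 156.]), array([257., 190.]), array([257., 204.]), array([257., 244.])]
263 1.27 [array([257., 181.]), array([257., 216.]), array([257., 230.]), array([257., 269.])]
263 1.33 [array([257., 203.]), array([257., 238.]), array([257., 251.]), array([257., 290.])]
283 1.1 [array([256., 108.]), array([257., 142.]), array([257., 157.]), array([257., 199.])]
283 1.15 [array([257., 127.]), array([257., 163.]), array([257., 178.]), array([257., 222.])]
283 1.2 [array([257., 148.]), array([257., 185.]), array([257., 201.]), array([257., 245.])]
283 1.27 [array([257., 178.]), array([257., 216.]), array([257., 232.]), array([257., 276.])]
283 1.33 [array([257., 204.]), array([257., 242.]), array([257., 258.]), array([257., 301.])]
6.7 [590.2 139.8 342.6] [ 179.8   -0.  -146.8] F [ 0.7 -0.3 -0.5] w 0.2 q [  12.   19.   67.    0.   95. -111.]
machine [ 64.9  -0.8 342.6]
```

```bash
python3 -c "
from h import *
s=grab_frame('scene');t=grab_frame('top')
p=telemetry.state()['ee_pos']
print('tcp scene',proj(s,p),'zoom',(proj(s,p)-[0,80])*3, 'top',proj(t,p))
for th in (1.15,1.2,1.25):
  for q in (235,283): print(th,q,proj(s,m2w(*hood(th,q,30))))
  for o in (0,16,63): 
    print('  R corner',o,proj(s,m2w(*(hood(th,235,o)+[0,-190,0]))))
a=t['color'][110:260,0:220]; cv2.imwrite('pics/t4z.png',cv2.resize(a,None,fx=3.5,fy=3.5,interpolation=cv2.INTER_CUBIC))
"
```

```text
tcp scene [105.41466588 175.99918094] zoom [316.24399765 287.99754283] top [125.8256151  187.48670222]
1.15 235 [116.7838739  189.49089193]
1.15 283 [113.35389552 188.05278532]
  R corner 0 [212.6168451  139.53864624]
  R corner 16 [207.27736853 132.62734089]
  R corner 63 [191.38820869 112.06074902]
1.2 235 [112.47275574 184.25380011]
1.2 283 [107.72031357 181.2273938 ]
  R corner 0 [208.68016102 134.50044456]
  R corner 16 [203.27394481 127.65938608]
  R corner 63 [187.2592248  107.39426313]
1.25 235 [108.24907898 179.09143983]
1.25 283 [102.19641288 174.49107842]
  R corner 0 [204.69991789 129.520696  ]
  R corner 16 [199.25408691 122.78457578]
  R corner 63 [183.19560833 102.9213368 ]
```

View pics/t4z.png

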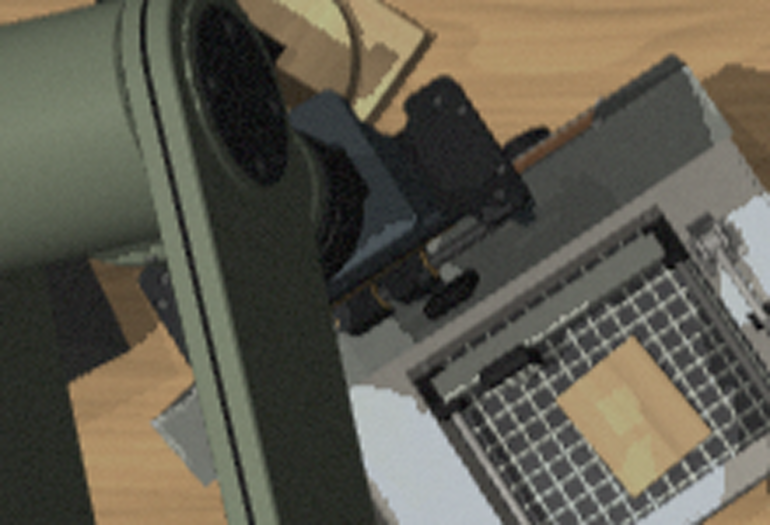

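```bash
python3 -c "
import cv2
a=cv2.imread('pics/scene0.png')[100:220,50:220];b=cv2.imread('pics/s3.png')[100:220,50:220]
cv2.imwrite('pics/c.png',cv2.resize(cv2.hconcat([a,b]),None,fx=2.3,fy=2.3,interpolation=cv2.INTER_CUBIC))"
```

```text
(no output)
```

View pics/c.png

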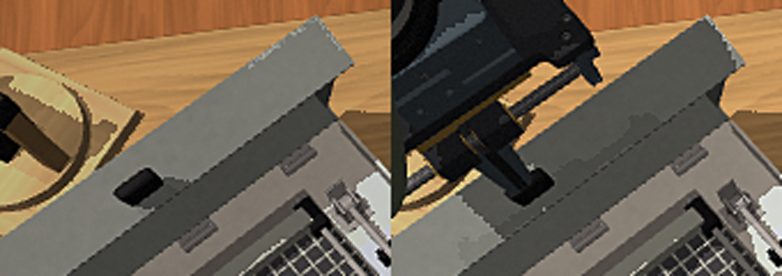

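Call:
drive_tool(
  moves=[
    {"claw": 1,"dx": 0,"dy": 0,"dz": -0.5,"yaw": 0},
    {"claw": 1,"dx": 0,"dy": 0,"dz": -0.8,"yaw": 0},
    {"claw": -0.3,"dx": 0.2,"dy": 0,"dz": -1,"yaw": 0},
    {"claw": -0.3,"dx": 0.4,"dy": 0,"dz": -0.5,"yaw": 0},
  ],
)

```text
time_s: 7.3
ee_pos: [579.4, 132.6, 401.7]
ee_rot: [179.8, -0.0, -146.8]
force: [0.3, -0.8, 0.4]
gripper_width: 17.7
```

```bash
python3 -c "
from h import *
stm()
f=grab_frame('wrist'); cv2.imwrite('pics/w5.png',f['color'])
for th in (1.15,1.2,1.25):
  print(th,[proj(f,m2w(*hood(th,283,o))).round(0) for o in (25,35)],hood(th,268,30).round(1))
"
```

```text
7.3 [579.4 132.6 401.7] [ 179.8   -0.  -146.8] F [ 0.3 -0.8  0.4] w 17.7 q [  12.   18.   60.    0.  103. -111.]
machine [ 51.9  -1.  401.7]
1.15 [array([256., 170.]), array([256., 181.])] [ 32.9   0.  346.9]
1.2 [array([256., 186.]), array([256., 198.])] [ 45.8   0.  350.7]
1.25 [array([256., 203.]), array([256., 214.])] [ 59.    0.  353.8]
```

View pics/w5.png

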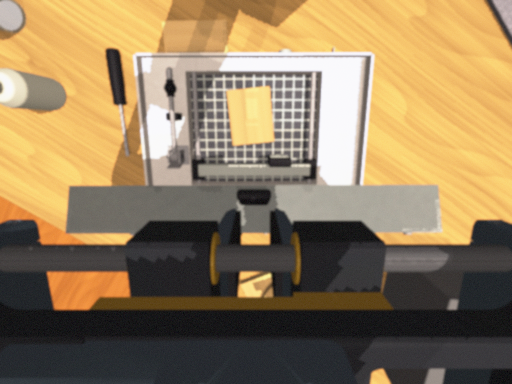

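Call:
drive_tool(
  moves=[
    {"claw": -0.4,"dx": 0.1,"dy": 0,"dz": 0,"yaw": 0},
    {"claw": -0.4,"dx": 0.1,"dy": 0,"dz": 0,"yaw": 0},
    {"claw": -0.4,"dx": 0,"dy": 0,"dz": 0.5,"yaw": 0},
    {"claw": -0.4,"dx": 0,"dy": 0,"dz": 0.8,"yaw": 0},
    {"claw": -0.4,"dx": 0,"dy": 0,"dz": 0.8,"yaw": 0},
  ],
)

```text
time_s: 7.98
ee_pos: [574.5, 129.5, 357.8]
ee_rot: [179.8, -0.0, -146.9]
force: [0.0, 0.3, 0.0]
gripper_width: 63.6
```

```bash
python3 -c "
from h import *
stm()
f=grab_frame('wrist'); cv2.imwrite('pics/w6.png',f['color'])
"
```

```text
7.97 [574.5 129.5 357.8] [ 179.8   -0.  -146.9] F [0.  0.3 0. ] w 63.6 q [  11.   17.   67.    0.   96. -112.]
machine [ 46.1  -0.8 357.8]
```

View pics/w6.png

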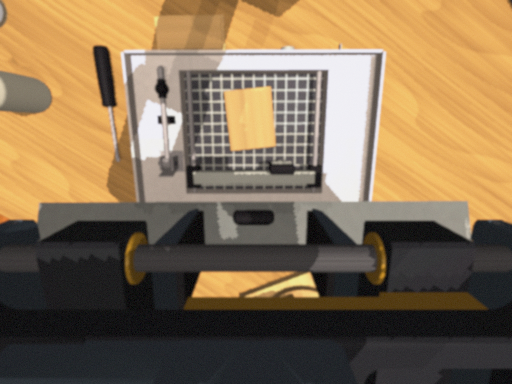

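Call:
drive_tool(
  moves=[
    {"claw": -0.4,"dx": 0,"dy": 0,"dz": 0.7,"yaw": 0},
    {"claw": -0.4,"dx": -0.05,"dy": 0,"dz": 0.5,"yaw": 0},
    {"claw": 1,"dx": 0,"dy": 0,"dz": 0,"yaw": 0},
    {"claw": 1,"dx": 0,"dy": 0,"dz": 0,"yaw": 0},
    {"claw": 1,"dx": 0,"dy": 0,"dz": 0,"yaw": 0},
  ],
  grip_force=20,
)

```text
time_s: 8.65
ee_pos: [573.8, 130.1, 329.1]
ee_rot: [179.7, -0.4, -146.9]
force: [-0.1, 0.9, 0.4]
gripper_width: 36.7
```

```bash
python3 -c "
from h import *
stm()
f=grab_frame('wrist'); cv2.imwrite('pics/w7.png',f['color'])
for t in (1.2,1.25,1.3,1.34): print(t,hood(t,268,30).round(1))
"
```

```text
8.65 [573.8 130.1 329.1] [ 179.7   -0.4 -146.9] F [-0.1  0.9  0.4] w 36.7 q [  12.   17.   71.    0.   93. -112.]
machine [ 45.9  -0.  329.1]
1.2 [ 45.8   0.  350.7]
1.25 [ 59.    0.  353.8]
1.3 [ 72.2   0.  356.3]
1.34 [ 82.9   0.  357.8]
```

View pics/w7.png

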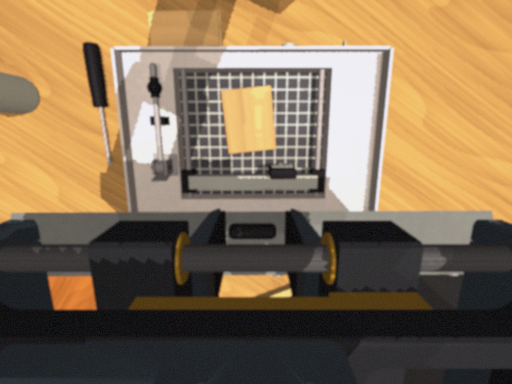

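Call:
drive_tool(
  moves=[
    {"claw": 1,"dx": 0,"dy": 0,"dz": -0.15,"yaw": 0},
    {"claw": 1,"dx": 0,"dy": 0,"dz": 0,"yaw": 0},
  ],
  grip_force=20,
)

```text
time_s: 8.95
ee_pos: [575.5, 128.8, 329.6]
ee_rot: [179.8, -0.5, -146.9]
force: [-1.0, 0.7, 2.6]
gripper_width: 29.0
```

Call:
drive_tool(
  moves=[
    {"claw": 1,"dx": -0.4,"dy": 0,"dz": -0.1,"yaw": 0},
    {"claw": 1,"dx": -0.5,"dy": 0,"dz": -0.1,"yaw": 0},
    {"claw": 1,"dx": -0.5,"dy": 0,"dz": -0.1,"yaw": 0},
  ],
)

```text
time_s: 9.32
ee_pos: [599.8, 144.8, 335.8]
ee_rot: [179.8, -0.5, -146.9]
force: [0.1, -0.0, -5.1]
gripper_width: 29.0
```

```bash
python3 -c "
from h import *
stm()
f=grab_frame('wrist'); cv2.imwrite('pics/w8.png',f['color'])
"
```

```text
9.32 [599.8 144.8 335.8] [ 179.8   -0.5 -146.9] F [ 0.1 -0.  -5.1] w 29.0 q [  12.   20.   66.    0.   95. -111.]
machine [ 75.7  -2.  335.8]
```

View pics/w8.png

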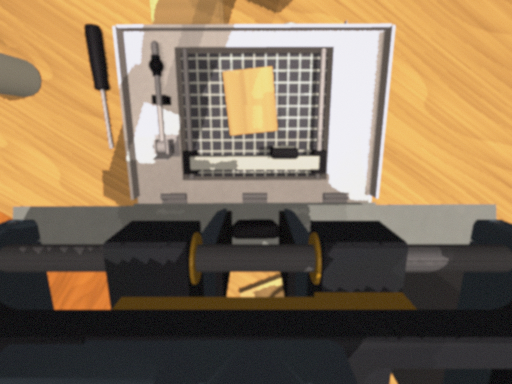

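Call:
drive_tool(
  moves=[
    {"claw": 1,"dx": -0.3,"dy": 0,"dz": 0.05,"yaw": 0},
    {"claw": 1,"dx": 0,"dy": 0,"dz": 0,"yaw": 0},
  ],
)

```text
time_s: 9.62
ee_pos: [607.5, 149.8, 337.1]
ee_rot: [179.9, -0.2, -146.9]
force: [1.7, 0.8, -4.3]
gripper_width: 28.8
```

```bash
python3 -c "
from h import *
stm()
"
```

```text
9.62 [607.5 149.8 337.1] [ 179.9   -0.2 -146.9] F [ 1.7  0.8 -4.3] w 28.8 q [  13.   21.   64.    0.   95. -110.]
machine [ 84.8  -2.  337.1]
```

Call:
drive_tool(
  moves=[
    {"claw": -0.3,"dx": 0,"dy": 0,"dz": 0,"yaw": 0},
    {"claw": -0.3,"dx": 0,"dy": 0,"dz": 0,"yaw": 0},
    {"claw": -0.3,"dx": 0,"dy": 0,"dz": -0.4,"yaw": 0},
    {"claw": -0.3,"dx": 0,"dy": 0,"dz": -0.8,"yaw": 0},
    {"claw": -0.3,"dx": 0.4,"dy": 0,"dz": -1,"yaw": 0},
  ],
)

```text
time_s: 10.25
ee_pos: [599.8, 145.5, 382.1]
ee_rot: [179.8, -0.4, -146.9]
force: [-0.4, 0.1, -0.3]
gripper_width: 59.1
```

```bash
python3 -c "
from h import *
stm()
f=grab_frame('wrist'); cv2.imwrite('pics/w9.png',f['color'])
for t in (1.2,1.3,1.35): print(t,[proj(f,m2w(*hood(t,283,o))).round(0) for o in (25,35)],proj(f,m2w(*hood(t,235,16))))
print(w2m((548.6,-50,115)))
"
```

```text
10.25 [599.8 145.5 382.1] [ 179.8   -0.4 -146.9] F [-0.4  0.1 -0.3] w 59.1 q [  13.   20.   59.    0.  101. -111.]
machine [ 76.   -1.4 382.1]
1.2 [array([257., 161.]), array([257., 174.])] [256.43926805 164.55288628]
1.3 [array([257., 198.]), array([257., 211.])] [256.54977151 189.57362676]
1.35 [array([257., 216.]), array([257., 229.])] [256.59662997 202.06970693]
[ -74.09455807 -136.65875919  115.        ]
```

View pics/w9.png

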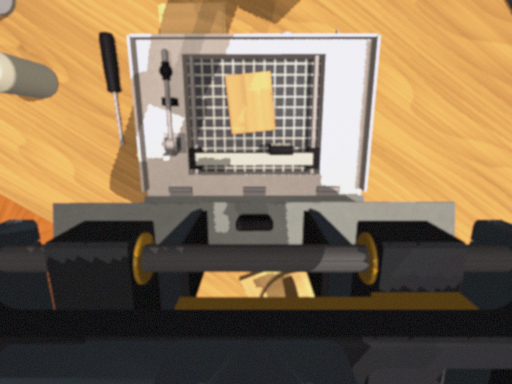

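Call:
drive_tool(
  moves=[
    {"claw": -0.3,"dx": 1,"dy": -0.5,"dz": -0.1,"yaw": 0},
    {"claw": -0.3,"dx": 1,"dy": -0.8,"dz": 0,"yaw": 0},
    {"claw": -0.3,"dx": 1,"dy": -1,"dz": 0,"yaw": 0},
    {"claw": -0.3,"dx": 1,"dy": -1,"dz": 0.5,"yaw": 0},
    {"claw": -0.3,"dx": 1,"dy": -1,"dz": 1,"yaw": 0},
  ],
)

```text
time_s: 10.92
ee_pos: [558.9, 11.8, 358.3]
ee_rot: [-179.9, -0.0, -146.8]
force: [0.8, 0.3, 0.3]
gripper_width: 59.4
```

Call:
drive_tool(
  moves=[
    {"claw": -0.3,"dx": 1,"dy": -1,"dz": 1,"yaw": 0},
    {"claw": -0.3,"dx": 1,"dy": -1,"dz": 1,"yaw": 0},
    {"claw": -0.3,"dx": 0.5,"dy": -0.5,"dz": 1,"yaw": 0},
    {"claw": -0.3,"dx": 0,"dy": 0,"dz": 1,"yaw": 0},
    {"claw": -0.3,"dx": 0,"dy": 0,"dz": 1,"yaw": 0},
  ],
)

```text
time_s: 11.55
ee_pos: [535.9, -66.8, 254.2]
ee_rot: [-179.9, -0.3, -147.2]
force: [-0.1, -0.2, -0.7]
gripper_width: 59.0
```

```bash
python3 -c "
from h import *
stm()
plan((548.6,-50,200),-146.7,n=5)
"
```

```text
11.55 [535.9 -66.8 254.2] [-179.9   -0.3 -147.2] F [-0.1 -0.2 -0.7] w 59.0 q [  -8.   13.   87.   -0.   80. -131.]
machine [ -93.9 -143.8  254.2]
[-0.34, 0.13, 0.93, -0.06]
[-0.34, 0.12, 0.93, -0.0]
[-0.31, 0.11, 0.85, -0.0]
[-0.0, -0.0, -0.0, -0.0]
[-0.0, -0.0, -0.0, -0.0]
end [548.6 -50.  200. ] -146.7 left 0.0
```

Call:
drive_tool(
  moves=[
    {"claw": -0.3,"dx": -0.35,"dy": 0.15,"dz": 0.95,"yaw": -0.05},
    {"claw": -0.3,"dx": -0.35,"dy": 0.15,"dz": 0.95,"yaw": 0},
    {"claw": -0.3,"dx": -0.3,"dy": 0.05,"dz": 0.8,"yaw": 0},
  ],
)

```text
time_s: 11.92
ee_pos: [544.3, -52.9, 197.4]
ee_rot: [-180.0, -0.5, -147.0]
force: [0.0, -0.6, -0.4]
gripper_width: 59.3
```

```bash
python3 -c "
from h import *
stm()
f=grab_frame('wrist'); cv2.imwrite('pics/w10.png',f['color'])
for z in (110,115,120): print(proj(f,(548.6,-50,z)))
print(proj(f,telemetry.state()['ee_pos']-[0,0,80]))
"
```

```text
11.93 [544.3 -52.9 197.4] [-180.    -0.5 -147. ] F [ 0.  -0.6 -0.4] w 59.3 q [  -7.   15.   92.   -0.   73. -129.]
machine [ -79.3 -136.7  197.4]
[255.45479516 197.19888583]
[255.46127283 198.36800202]
[255.46796819 199.57640692]
[256.24647032 193.15415059]
```

View pics/w10.png

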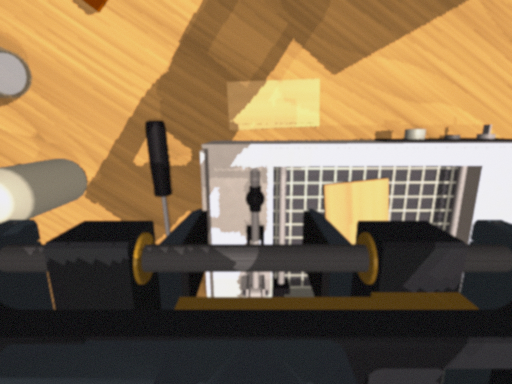

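Call:
drive_tool(
  moves=[
    {"claw": 0.05,"dx": -0.25,"dy": 0,"dz": 0.9,"yaw": 0},
    {"claw": 0.05,"dx": 0,"dy": 0,"dz": 1,"yaw": 0},
    {"claw": 0.05,"dx": 0,"dy": 0,"dz": 1,"yaw": 0},
    {"claw": 0.05,"dx": 0,"dy": 0,"dz": 1,"yaw": 0},
  ],
  grip_force=20,
)

```text
time_s: 12.48
ee_pos: [547.2, -51.7, 116.9]
ee_rot: [-179.9, -0.5, -147.0]
force: [0.6, 0.5, 0.2]
gripper_width: 43.3
```

```bash
python3 -c "
from h import *
stm()
"
```

```text
12.47 [547.2 -51.7 116.9] [-179.9   -0.5 -147. ] F [0.6 0.5 0.2] w 43.3 q [  -6.   19.   98.   -0.   63. -129.]
machine [ -76.2 -137.3  116.9]
```

Call:
drive_tool(
  moves=[
    {"claw": 0.05,"dx": -0.1,"dy": 0,"dz": 0.6,"yaw": 0},
    {"claw": 0.05,"dx": 0,"dy": 0,"dz": 0.4,"yaw": 0},
    {"claw": 1,"dx": 0,"dy": 0,"dz": 0,"yaw": 0},
    {"claw": 1,"dx": 0,"dy": 0,"dz": 0,"yaw": 0},
    {"claw": 1,"dx": 0,"dy": 0,"dz": 0,"yaw": 0},
  ],
  grip_force=20,
)

```text
time_s: 13.1
ee_pos: [549.0, -51.4, 96.8]
ee_rot: [-179.9, -0.4, -147.0]
force: [-0.4, 0.9, 1.3]
gripper_width: 16.3
```

```bash
python3 -c "
from h import *
stm()
"
```

```text
13.1 [549.  -51.4  96.8] [-179.9   -0.4 -147. ] F [-0.4  0.9  1.3] w 16.3 q [  -6.   20.  100.   -0.   60. -129.]
machine [ -74.5 -138.1   96.8]
```

Call:
drive_tool(
  moves=[
    {"claw": 1,"dx": 0,"dy": 0,"dz": 0,"yaw": 0},
  ],
)

```text
time_s: 13.22
ee_pos: [549.3, -51.5, 97.3]
ee_rot: [-179.8, -0.4, -147.0]
force: [-0.2, 0.2, 0.3]
gripper_width: 6.3
```

```bash
python3 -c "
from h import *
stm()
f=grab_frame('wrist'); a=f['color'][120:300,150:370]; cv2.imwrite('pics/w11.png',cv2.resize(a,None,fx=3,fy=3))
"
```

```text
13.22 [549.3 -51.5  97.3] [-179.8   -0.4 -147. ] F [-0.2  0.2  0.3] w 6.3 q [  -6.   20.  100.   -0.   60. -129.]
machine [ -74.3 -138.3   97.3]
```

View pics/w11.png

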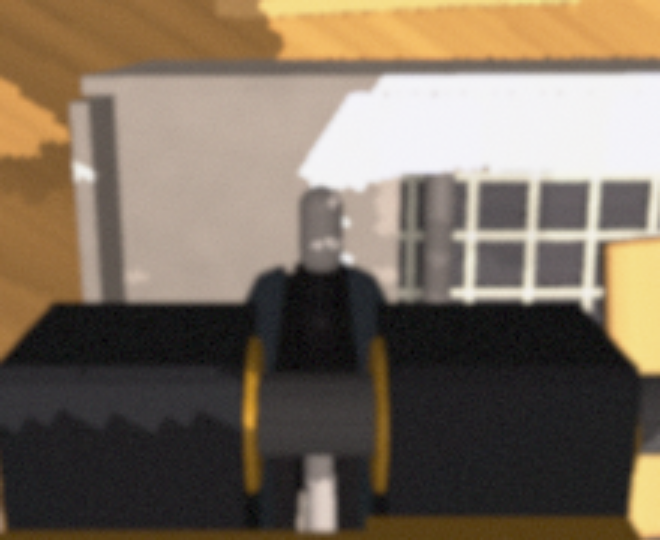

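```bash
python3 -c "
from h import *
stm()
f=grab_frame('wrist'); a=f['color'][170:270,200:310].astype(float); a=np.clip(255*(a/255)**.45,0,255).astype('uint8'); cv2.imwrite('pics/w12.png',cv2.resize(a,None,fx=6,fy=6,interpolation=cv2.INTER_CUBIC))
for z in (110,120,130): print(z,proj(f,(548.6,-50,z)))
d=90
print(proj(f,(548.6-22.2,-50-14.6,112)))
"
```

```text
13.28 [549.3 -51.4  97.3] [-179.8   -0.4 -147. ] F [ 0.5 -0.3 -0.5] w 2.4 q [  -6.   20.  100.   -0.   60. -129.]
machine [ -74.3 -138.3   97.3]
110 [257.77463144 224.51971481]
120 [257.87584255 229.53571173]
130 [257.98791756 235.09012053]
[257.65349527 187.7836936 ]
```

View pics/w12.png

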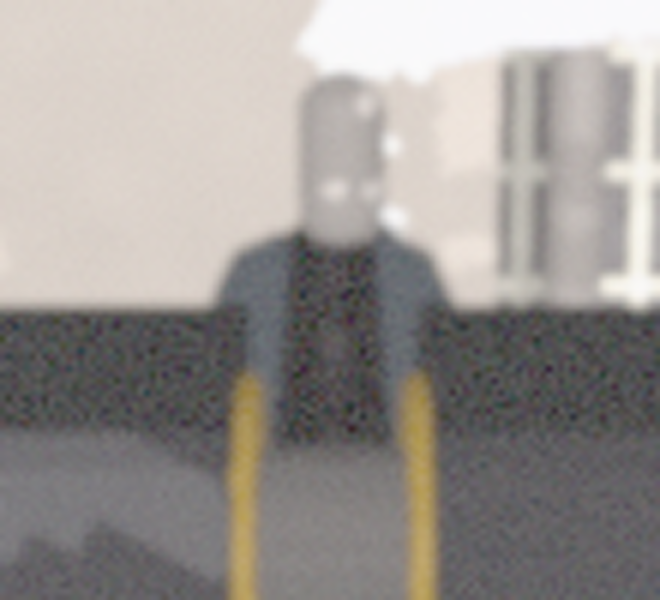

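Call:
drive_tool(
  moves=[
    {"claw": 0.05,"dx": 0,"dy": 0,"dz": 0,"yaw": 0},
    {"claw": 0.05,"dx": 0,"dy": 0,"dz": 0,"yaw": 0},
    {"claw": 0.05,"dx": 0,"dy": 0,"dz": 0,"yaw": 0},
  ],
)

```text
time_s: 13.7
ee_pos: [549.2, -51.4, 97.2]
ee_rot: [-179.8, -0.4, -147.0]
force: [0.3, 0.9, 0.2]
gripper_width: 27.5
```

```bash
python3 -c "
from h import *
stm()
f=grab_frame('wrist'); a=f['color'][150:270,170:340].astype(float); a=np.clip(255*(a/255)**.45,0,255).astype('uint8'); cv2.imwrite('pics/w13.png',cv2.resize(a,None,fx=4.5,fy=4.5,interpolation=cv2.INTER_CUBIC))
"
```

```text
13.7 [549.2 -51.4  97.2] [-179.8   -0.4 -147. ] F [0.3 0.9 0.2] w 27.5 q [  -6.   20.  100.   -0.   60. -129.]
machine [ -74.4 -138.2   97.2]
```

View pics/w13.png

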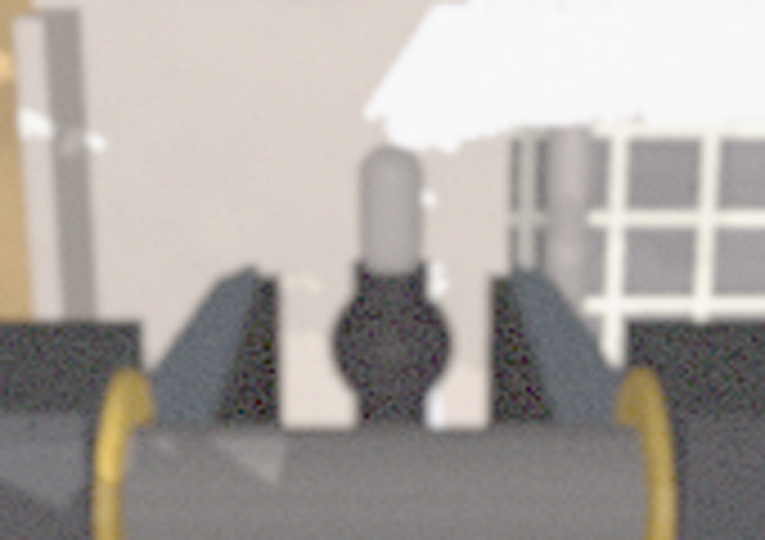

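Call:
drive_tool(
  moves=[
    {"claw": 0.05,"dx": 0,"dy": 0.05,"dz": 0.3,"yaw": 0},
    {"claw": 0.05,"dx": 0,"dy": 0,"dz": 0.3,"yaw": 0},
  ],
)

```text
time_s: 14.0
ee_pos: [548.8, -50.6, 84.8]
ee_rot: [-179.8, -0.4, -147.0]
force: [-0.4, 0.5, 0.1]
gripper_width: 43.0
```

```bash
python3 -c "
from h import *
stm()
f=grab_frame('wrist'); a=f['color'][150:270,170:340].astype(float); a=np.clip(255*(a/255)**.45,0,255).astype('uint8'); cv2.imwrite('pics/w14.png',cv2.resize(a,None,fx=4.5,fy=4.5,interpolation=cv2.INTER_CUBIC))
"
```

```text
14.0 [548.8 -50.6  84.8] [-179.8   -0.4 -147. ] F [-0.4  0.5  0.1] w 43.0 q [  -6.   21.  101.   -0.   58. -129.]
machine [ -74.3 -137.3   84.8]
```

View pics/w14.png

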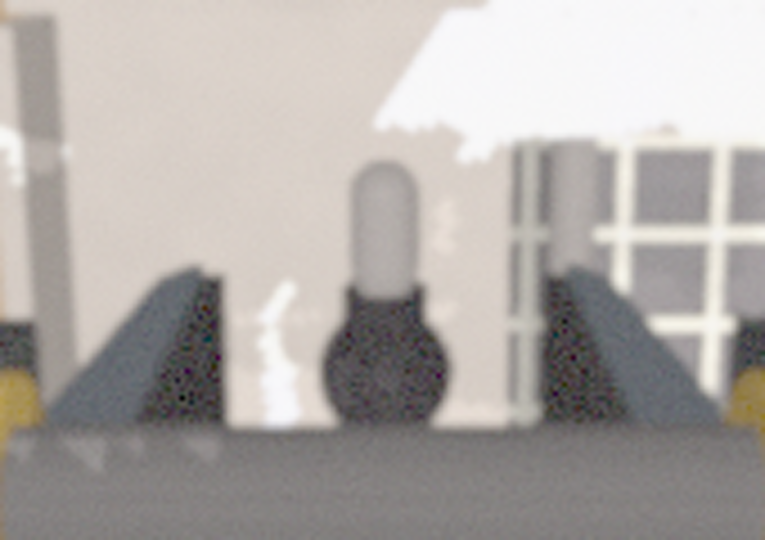

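Call:
drive_tool(
  moves=[
    {"claw": 0.05,"dx": 0,"dy": 0,"dz": 0.3,"yaw": 0},
    {"claw": 0.05,"dx": 0,"dy": 0,"dz": 0.25,"yaw": 0},
    {"claw": 0.5,"dx": 0,"dy": 0,"dz": 0,"yaw": 0},
  ],
)

```text
time_s: 14.42
ee_pos: [547.8, -50.6, 71.5]
ee_rot: [-179.9, -0.5, -147.0]
force: [-0.5, -1.2, -0.2]
gripper_width: 36.2
```

Call:
drive_tool(
  moves=[
    {"claw": 1,"dx": 0,"dy": 0,"dz": 0,"yaw": 0},
    {"claw": 1,"dx": 0,"dy": 0,"dz": 0,"yaw": 0},
    {"claw": 1,"dx": 0,"dy": 0,"dz": 0,"yaw": 0},
  ],
  grip_force=20,
)

```text
time_s: 14.8
ee_pos: [548.1, -50.9, 71.7]
ee_rot: [-179.9, -0.5, -147.0]
force: [0.6, 0.0, -0.6]
gripper_width: 18.2
```

Call:
drive_tool(
  moves=[
    {"claw": 1,"dx": 0,"dy": 0,"dz": 0,"yaw": 0},
  ],
  grip_force=20,
)

```text
time_s: 14.92
ee_pos: [548.1, -50.9, 71.7]
ee_rot: [-179.9, -0.5, -147.0]
force: [-0.3, 0.6, -1.9]
gripper_width: 18.5
```

```bash
python3 -c "
from h import *
stm()
f=grab_frame('wrist'); a=f['color'][150:270,170:340].astype(float); a=np.clip(255*(a/255)**.45,0,255).astype('uint8'); cv2.imwrite('pics/w15.png',cv2.resize(a,None,fx=4.5,fy=4.5,interpolation=cv2.INTER_CUBIC))
"
```

```text
14.93 [548.1 -50.9  71.7] [-179.9   -0.5 -147. ] F [-0.3  0.6 -1.9] w 18.5 q [  -6.   22.  102.   -0.   57. -129.]
machine [ -75.  -137.1   71.7]
```

View pics/w15.png

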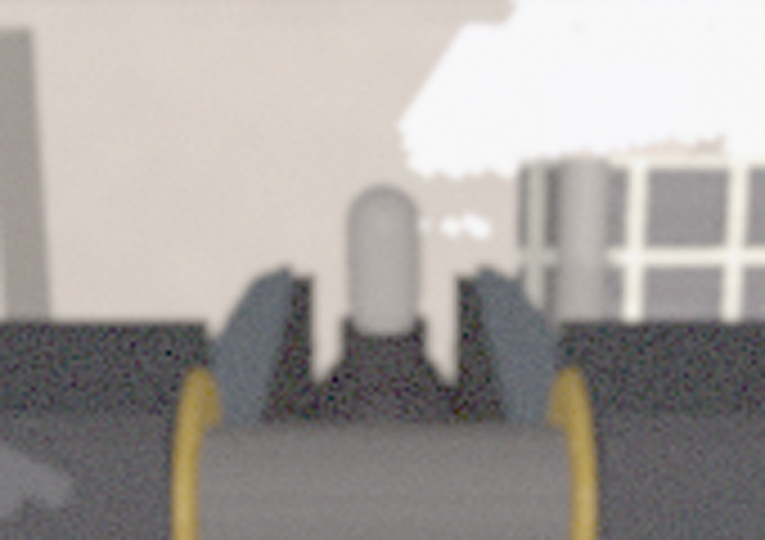

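```bash
cat >> h.py <<'E'
def arc(a1,n,k=69.5,xo=-1):
    m=w2m(telemetry.state()["ee_pos"]); a=np.arctan2(m[2]-k,36+xo-m[0]); r=np.hypot(m[2]-k,36+xo-m[0]); print("a now",a.round(3),"r",r.round(1),"y",m[1].round(1))
    for b in np.linspace(a,a1,n+1)[1:]:
        t=np.array([36+xo-110*np.cos(b),-137,k+110*np.sin(b)]); d=t-m; m=t; print(b.round(2),"dx",round(-d[0]/20,2),"dy",round(d[1]/20,2),"dz",round(-d[2]/20,2))
E
python3 -c "
from h import *
arc(0.6,5)"
```

```text
a now 0.02 r 110.0 y -137.1
0.14 dx -0.05 dy 0.01 dz -0.64
0.25 dx -0.12 dy 0.0 dz -0.63
0.37 dx -0.19 dy 0.0 dz -0.61
0.48 dx -0.26 dy 0.0 dz -0.58
0.6 dx -0.33 dy 0.0 dz -0.55
```

Call:
drive_tool(
  moves=[
    {"claw": 1,"dx": -0.05,"dy": 0,"dz": -0.5,"yaw": 0},
    {"claw": 1,"dx": -0.1,"dy": 0,"dz": -0.6,"yaw": 0},
    {"claw": 1,"dx": -0.2,"dy": 0,"dz": -0.6,"yaw": 0},
  ],
)

```text
time_s: 15.35
ee_pos: [553.2, -47.5, 107.0]
ee_rot: [-179.9, -0.7, -147.0]
force: [0.1, -1.8, -2.5]
gripper_width: 18.4
```

```bash
python3 -c "
from h import *
stm()
arc(0.85,5)
f=grab_frame('wrist'); a=f['color'][150:270,170:340].astype(float); a=np.clip(255*(a/255)**.45,0,255).astype('uint8'); cv2.imwrite('pics/w16.png',cv2.resize(a,None,fx=4.5,fy=4.5,interpolation=cv2.INTER_CUBIC))
"
```

```text
15.35 [553.2 -47.5 107. ] [-179.9   -0.7 -147. ] F [ 0.1 -1.8 -2.5] w 18.4 q [  -6.   20.   98.   -1.   62. -129.]
machine [ -68.9 -137.   107. ]
a now 0.347 r 110.5 y -137.0
0.45 dx -0.24 dy 0.0 dz -0.5
0.55 dx -0.26 dy 0.0 dz -0.49
0.65 dx -0.31 dy 0.0 dz -0.46
0.75 dx -0.36 dy 0.0 dz -0.42
0.85 dx -0.4 dy 0.0 dz -0.39
```

View pics/w16.png

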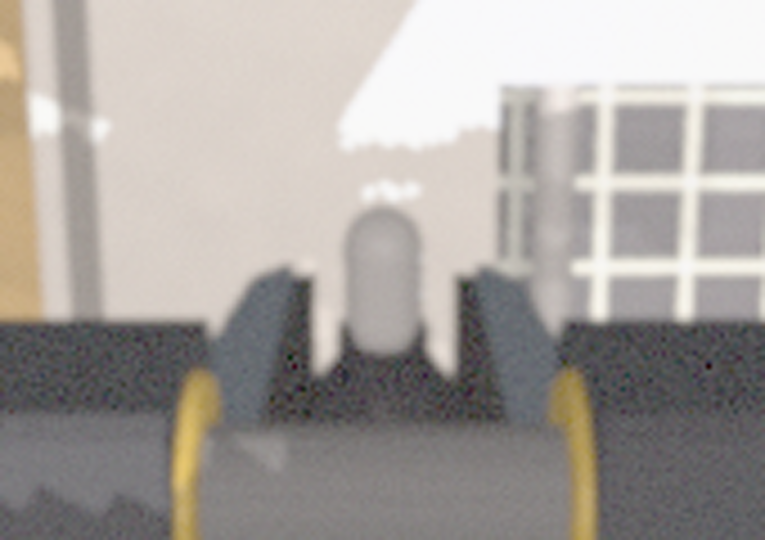

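The ball stays held between the pads and the rod swings with it; tip at about (255,195). Continuing.

Call:
drive_tool(
  moves=[
    {"claw": 1,"dx": -0.25,"dy": 0,"dz": -0.55,"yaw": 0},
    {"claw": 1,"dx": -0.3,"dy": 0,"dz": -0.5,"yaw": 0},
    {"claw": 1,"dx": -0.35,"dy": 0,"dz": -0.5,"yaw": 0},
    {"claw": 1,"dx": -0.4,"dy": 0,"dz": -0.45,"yaw": 0},
  ],
)

```text
time_s: 15.9
ee_pos: [577.3, -31.7, 151.4]
ee_rot: [-179.9, -0.5, -147.0]
force: [-0.3, -1.0, -1.9]
gripper_width: 18.4
```

```bash
python3 -c "
from h import *
stm()
arc(1.2,4)"
```

```text
15.9 [577.3 -31.7 151.4] [-179.9   -0.5 -147. ] F [-0.3 -1.  -1.9] w 18.4 q [  -4.   20.   92.   -0.   69. -127.]
machine [ -40.  -137.1  151.4]
a now 0.829 r 111.1 y -137.1
0.92 dx -0.43 dy 0.01 dz -0.29
1.01 dx -0.42 dy 0.0 dz -0.29
1.11 dx -0.44 dy 0.0 dz -0.25
1.2 dx -0.47 dy 0.0 dz -0.21
```

Call:
drive_tool(
  moves=[
    {"claw": 1,"dx": -0.45,"dy": 0,"dz": -0.35,"yaw": 0},
    {"claw": 1,"dx": -0.45,"dy": 0,"dz": -0.3,"yaw": 0},
    {"claw": 1,"dx": -0.45,"dy": 0,"dz": -0.25,"yaw": 0},
    {"claw": 1,"dx": -0.5,"dy": 0,"dz": -0.2,"yaw": 0},
  ],
)

```text
time_s: 16.4
ee_pos: [610.5, -9.9, 175.5]
ee_rot: [-179.8, -0.6, -146.9]
force: [-1.3, -1.9, 1.6]
gripper_width: 18.1
```

```bash
python3 -c "
from h import *
stm()
arc(1.45,3)
f=grab_frame('wrist'); cv2.imwrite('pics/w17.png',f['color'])
"
```

```text
16.4 [610.5  -9.9 175.5] [-179.8   -0.6 -146.9] F [-1.3 -1.9  1.6] w 18.1 q [  -2.   22.   85.   -0.   73. -125.]
machine [  -0.3 -137.2  175.5]
a now 1.249 r 111.8 y -137.2
1.32 dx -0.38 dy 0.01 dz -0.02
1.38 dx -0.36 dy 0.0 dz -0.08
1.45 dx -0.36 dy 0.0 dz -0.06
```

View pics/w17.png

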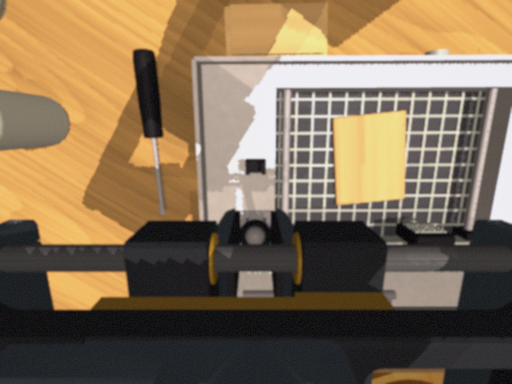

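Call:
drive_tool(
  moves=[
    {"claw": 1,"dx": -0.4,"dy": 0,"dz": -0.1,"yaw": 0},
    {"claw": 1,"dx": -0.4,"dy": 0,"dz": -0.05,"yaw": 0},
    {"claw": 1,"dx": -0.4,"dy": 0,"dz": 0,"yaw": 0},
  ],
)

```text
time_s: 16.82
ee_pos: [634.1, 5.4, 181.4]
ee_rot: [-179.8, -0.2, -146.9]
force: [-2.1, -0.8, 6.5]
gripper_width: 18.1
```

```bash
python3 -c "
from h import *
stm()
arc(1.5,1)
f=grab_frame('wrist'); cv2.imwrite('pics/w18.png',f['color'])
for n in ('scene','top'): cv2.imwrite('pics/%s18.png'%n,grab_frame(n)['color'])
"
```

```text
16.82 [634.1   5.4 181.4] [-179.8   -0.2 -146.9] F [-2.1 -0.8  6.5] w 18.1 q [  -0.   24.   81.   -0.   75. -123.]
machine [  27.8 -137.3  181.4]
a now 1.506 r 112.1 y -137.3
1.5 dx 0.03 dy 0.01 dz 0.11
```

View pics/w18.png

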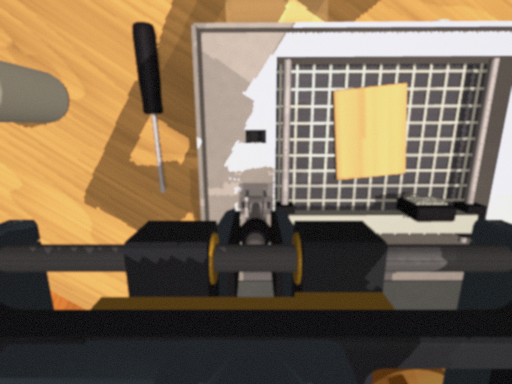

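View pics/top18.png

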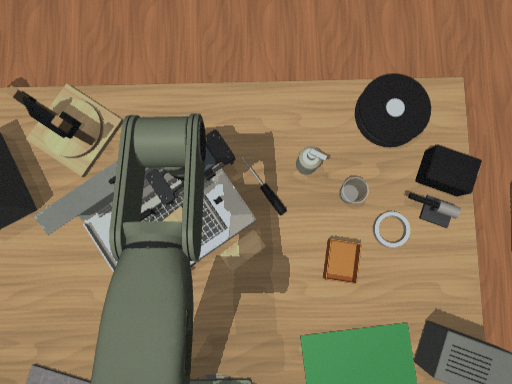

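Call:
drive_tool(
  moves=[
    {"claw": 0.2,"dx": 0,"dy": 0,"dz": 0,"yaw": 0},
    {"claw": 0.2,"dx": 0,"dy": 0,"dz": 0,"yaw": 0},
    {"claw": 0.2,"dx": 0.6,"dy": 0,"dz": 0,"yaw": 0},
    {"claw": 0.2,"dx": 0.8,"dy": 0,"dz": 0,"yaw": 0},
    {"claw": 0.2,"dx": 0.7,"dy": 0,"dz": 0,"yaw": 0},
  ],
)

```text
time_s: 17.6
ee_pos: [599.1, -16.6, 179.5]
ee_rot: [-179.8, -0.0, -146.9]
force: [0.4, -0.3, 1.0]
gripper_width: 36.8
```

```bash
python3 -c "
from h import *
stm()
f=grab_frame('wrist'); cv2.imwrite('pics/w19.png',f['color'])
for a in (1.4,1.5,1.6):
  print(a,'ball',proj(f,m2w(36-110*np.cos(a),-137,110+110*np.sin(a))),'tip',proj(f,m2w(36-136.6*np.cos(a),-137,110+136.6*np.sin(a))))
"
```

```text
17.6 [599.1 -16.6 179.5] [-179.8   -0.  -146.9] F [ 0.4 -0.3  1. ] w 36.8 q [  -3.   21.   87.   -0.   73. -126.]
machine [ -13.6 -136.4  179.5]
1.4 ball [254.65796908 284.36387275] tip [254.4439819  303.00728783]
1.5 ball [254.71454766 300.79211643] tip [254.52819897 326.59760022]
1.6 ball [254.77649013 315.98327084] tip [254.62088578 347.98110145]
```

View pics/w19.png

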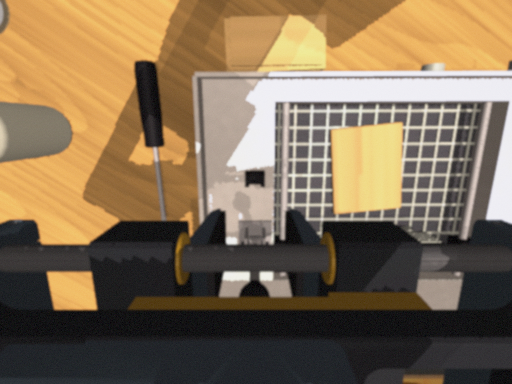

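Call:
drive_tool(
  moves=[
    {"claw": 1,"dx": 0,"dy": -0.05,"dz": 0,"yaw": 0},
    {"claw": 1,"dx": 0,"dy": 0,"dz": 0,"yaw": 0},
    {"claw": 1,"dx": 0,"dy": 0,"dz": 0,"yaw": 0},
    {"claw": 1,"dx": -0.4,"dy": 0,"dz": 0,"yaw": 0},
    {"claw": 1,"dx": -0.4,"dy": 0,"dz": 0,"yaw": 0},
  ],
)

```text
time_s: 18.27
ee_pos: [612.3, -9.6, 180.4]
ee_rot: [-179.8, -0.0, -147.0]
force: [-0.7, -0.2, 1.2]
gripper_width: 0.5
```

```bash
python3 -c "
from h import *
stm()
"
```

```text
18.27 [612.3  -9.6 180.4] [-179.8   -0.  -147. ] F [-0.7 -0.2  1.2] w 0.5 q [  -2.   22.   85.   -0.   73. -125.]
machine [   1.3 -137.8  180.4]
```

Call:
drive_tool(
  moves=[
    {"claw": 1,"dx": -0.35,"dy": 0,"dz": 0,"yaw": 0},
    {"claw": 1,"dx": -0.35,"dy": 0,"dz": 0,"yaw": 0},
  ],
)

```text
time_s: 18.52
ee_pos: [624.9, -1.0, 180.1]
ee_rot: [-179.8, -0.1, -146.9]
force: [-1.0, -0.5, 0.8]
gripper_width: 0.7
```

```bash
python3 -c "
from h import *
stm()
f=grab_frame('wrist'); cv2.imwrite('pics/w20.png',f['color'])
for a in (1.4,1.5,1.6,1.7):
  print(a,'ball',proj(f,m2w(36-110*np.cos(a),-137,110+110*np.sin(a))),'tip',proj(f,m2w(36-136.6*np.cos(a),-137,110+136.6*np.sin(a))))
"
```

```text
18.52 [624.9  -1.  180.1] [-1.798e+02 -1.000e-01 -1.469e+02] F [-1.  -0.5  0.8] w 0.7 q [  -1.   23.   83.   -0.   74. -124.]
machine [  16.6 -137.6  180.1]
1.4 ball [256.49031393 239.54443894] tip [256.58300767 251.01262758]
1.5 ball [256.55383715 256.94530642] tip [256.67455608 276.24452338]
1.6 ball [256.61183273 273.31023498] tip [256.75619158 299.56917656]
1.7 ball [256.66293804 288.23394833] tip [256.82563674 320.283207  ]
```

View pics/w20.png

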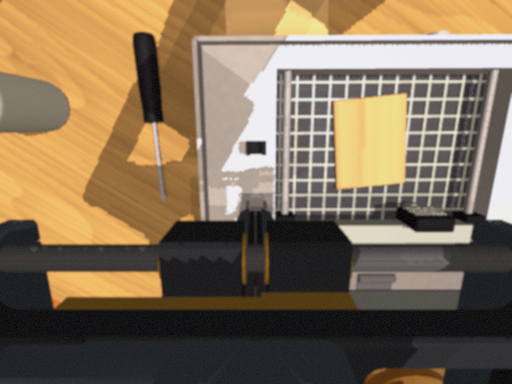

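Call:
drive_tool(
  moves=[
    {"claw": 1,"dx": 0.6,"dy": 0,"dz": 0,"yaw": 0},
    {"claw": 1,"dx": 1,"dy": 0,"dz": 0,"yaw": 0},
    {"claw": 0.5,"dx": 1,"dy": 0,"dz": -0.8,"yaw": 0},
    {"claw": 0,"dx": 1,"dy": 0,"dz": -1,"yaw": 0},
    {"claw": -0.3,"dx": 1,"dy": 0.3,"dz": -1,"yaw": 0},
  ],
)

```text
time_s: 19.2
ee_pos: [541.0, -48.2, 238.4]
ee_rot: [-179.8, -0.1, -146.9]
force: [-0.8, 0.2, -0.2]
gripper_width: 27.2
```

```bash
python3 -c "
from h import *
stm()
f=grab_frame('wrist'); cv2.imwrite('pics/w21.png',f['color'])
f=grab_frame('scene'); cv2.imwrite('pics/s21.png',f['color'])
for a in (1.5,1.6,1.7):
  print(a,'ball',proj(f,m2w(36-110*np.cos(a),-137,110+110*np.sin(a))),'tip',proj(f,m2w(36-136.6*np.cos(a),-137,110+136.6*np.sin(a))))
a=f['color'][120:240,150:280]; cv2.imwrite('pics/s21z.png',cv2.resize(a,None,fx=5,fy=5,interpolation=cv2.INTER_CUBIC))
"
```

```text
19.2 [541.  -48.2 238.4] [-1.798e+02 -1.000e-01 -1.469e+02] F [-0.8  0.2 -0.2] w 27.2 q [  -6.   14.   88.   -0.   78. -129.]
machine [ -79.5 -131.   238.4]
1.5 ball [194.95363132 171.92951257] tip [193.25337483 167.10891817]
1.6 ball [191.68586359 168.25092286] tip [189.06468558 162.40729188]
1.7 ball [188.55053856 164.8364301 ] tip [185.0606213  158.06587691]
```

View pics/s21.png

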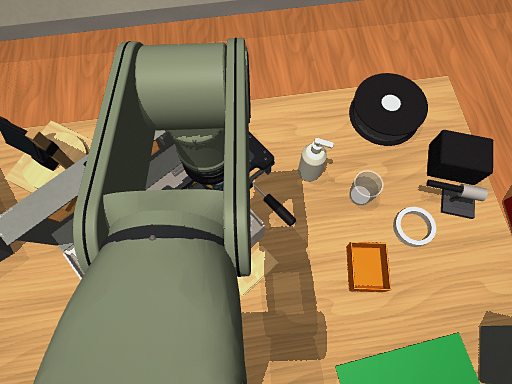

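View pics/s21z.png

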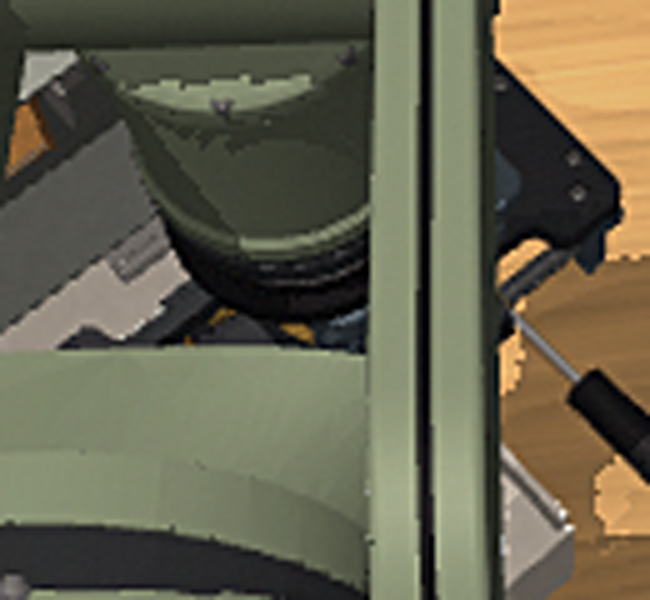

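Call:
drive_tool(
  moves=[
    {"claw": -0.3,"dx": 0,"dy": 1,"dz": -1,"yaw": 0},
    {"claw": -0.3,"dx": 0,"dy": 1,"dz": -1,"yaw": 0},
    {"claw": -0.3,"dx": 0,"dy": 1,"dz": -1,"yaw": 0},
    {"claw": -0.3,"dx": 0,"dy": 1,"dz": -1,"yaw": 0},
    {"claw": -0.3,"dx": -0.5,"dy": 1,"dz": -1,"yaw": 0},
  ],
)

```text
time_s: 19.92
ee_pos: [493.0, 41.6, 344.7]
ee_rot: [-179.6, 0.3, -147.2]
force: [0.9, -0.2, -0.5]
gripper_width: 59.3
```

Call:
drive_tool(
  moves=[
    {"claw": -0.3,"dx": -0.8,"dy": 1,"dz": -1,"yaw": 0},
    {"claw": -0.3,"dx": -1,"dy": 0.9,"dz": -0.8,"yaw": 0},
    {"claw": -0.3,"dx": -1,"dy": 0.3,"dz": -0.6,"yaw": 0},
  ],
)

```text
time_s: 20.3
ee_pos: [515.6, 111.3, 397.4]
ee_rot: [-179.5, 0.7, -147.2]
force: [-0.1, -0.4, -0.0]
gripper_width: 59.1
```

```bash
python3 -c "
from h import *
stm()
f=grab_frame('wrist'); cv2.imwrite('pics/w22.png',f['color'])
f=grab_frame('scene'); cv2.imwrite('pics/s22.png',f['color'])
a=f['color'][120:240,150:280]; cv2.imwrite('pics/s22z.png',cv2.resize(a,None,fx=5,fy=5,interpolation=cv2.INTER_CUBIC))
f=grab_frame('top')
for a in (1.5,1.6,1.7):
  print(a,'ball',proj(f,m2w(36-110*np.cos(a),-137,110+110*np.sin(a))),'tip',proj(f,m2w(36-136.6*np.cos(a),-137,110+136.6*np.sin(a))))
a=f['color'][120:240,150:280]; cv2.imwrite('pics/t22z.png',cv2.resize(a,None,fx=5,fy=5,interpolation=cv2.INTER_CUBIC))
"
```

```text
20.3 [515.6 111.3 397.4] [-179.5    0.7 -147.2] F [-0.1 -0.4 -0. ] w 59.1 q [  11.   10.   70.   -0.   98. -112.]
machine [-13.2  16.3 397.4]
1.5 ball [199.88752406 174.07476192] tip [198.6108631  172.93079315]
1.6 ball [197.29932762 170.26865457] tip [195.30809526 168.07304942]
1.7 ball [194.79840381 166.56149998] tip [192.12214569 163.34854999]
```

View pics/s22z.png

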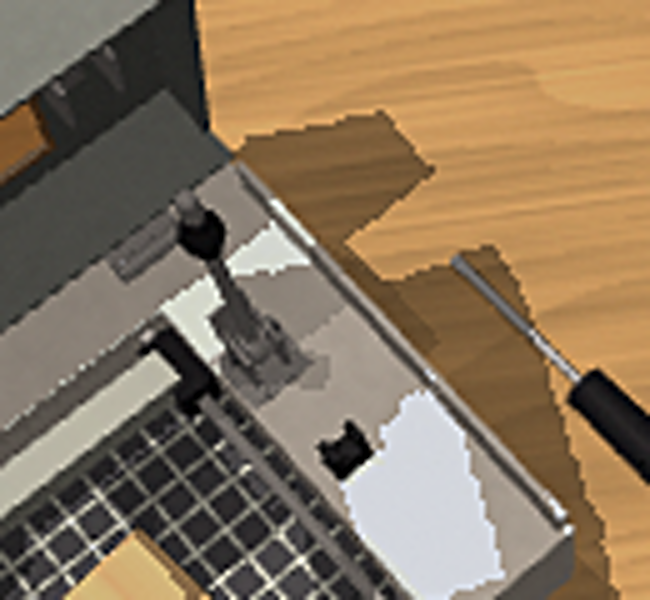

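View pics/t22z.png

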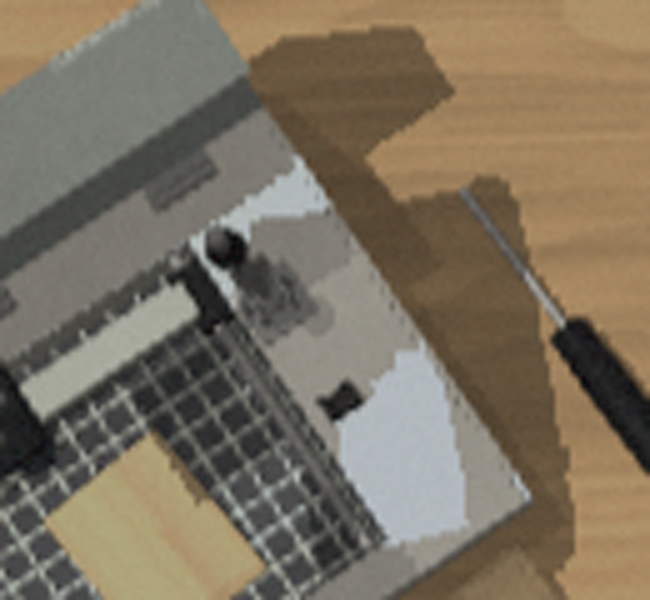

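View pics/w22.png

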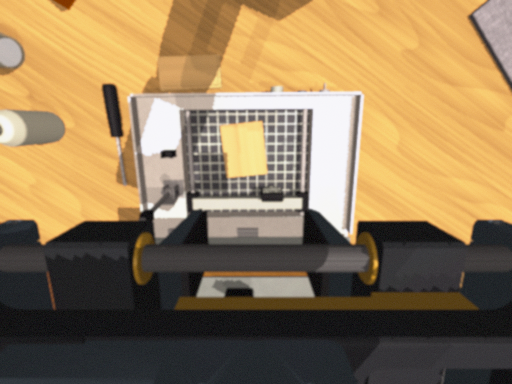

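Call:
drive_tool(
  moves=[
    {"claw": -0.3,"dx": -1,"dy": -0.4,"dz": 0,"yaw": -0.05},
    {"claw": -0.3,"dx": -1,"dy": -0.4,"dz": 0,"yaw": 0},
    {"claw": -0.3,"dx": -1,"dy": 0,"dz": 0,"yaw": 0},
    {"claw": -0.3,"dx": -1,"dy": 0,"dz": 0,"yaw": 0},
    {"claw": -0.3,"dx": -0.6,"dy": 0,"dz": 0.3,"yaw": 0},
  ],
)

```text
time_s: 21.08
ee_pos: [600.7, 142.8, 389.6]
ee_rot: [-179.5, 0.3, -147.0]
force: [0.4, 0.1, -1.0]
gripper_width: 59.1
```

```bash
python3 -c "
from h import *
stm()
f=grab_frame('wrist'); cv2.imwrite('pics/w23.png',f['color'])
"
```

```text
21.07 [600.7 142.8 389.6] [-179.5    0.3 -147. ] F [ 0.4  0.1 -1. ] w 59.1 q [  13.   20.   58.   -0.  101. -111.]
machine [ 75.3  -4.1 389.6]
```

View pics/w23.png

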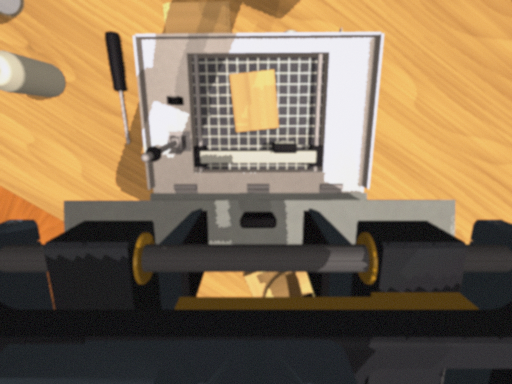

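Call:
drive_tool(
  moves=[
    {"claw": -0.3,"dx": -0.4,"dy": 0.15,"dz": 0.8,"yaw": 0},
    {"claw": -0.3,"dx": 0,"dy": 0,"dz": 0.9,"yaw": 0},
    {"claw": -0.3,"dx": 0,"dy": 0,"dz": 0.9,"yaw": 0},
    {"claw": -0.3,"dx": 0,"dy": 0,"dz": 0.5,"yaw": 0},
  ],
  grip_force=25,
)

```text
time_s: 21.62
ee_pos: [604.8, 149.2, 320.7]
ee_rot: [-179.6, 0.0, -147.0]
force: [0.4, 0.3, -0.3]
gripper_width: 59.1
```

```bash
python3 -c "
from h import *
stm()
f=grab_frame('wrist'); cv2.imwrite('pics/w24.png',f['color'])
"
```

```text
21.62 [604.8 149.2 320.7] [-179.6    0.  -147. ] F [ 0.4  0.3 -0.3] w 59.1 q [  13.   20.   67.   -0.   92. -110.]
machine [ 82.3  -1.  320.7]
```

View pics/w24.png

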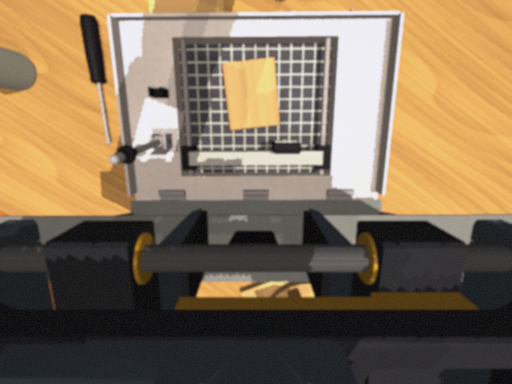

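Tab lies centred between the fingers (253,238). Closing.

Call:
drive_tool(
  moves=[
    {"claw": 1,"dx": 0,"dy": 0,"dz": 0,"yaw": 0},
    {"claw": 1,"dx": 0,"dy": 0,"dz": 0,"yaw": 0},
    {"claw": 1,"dx": 0,"dy": 0,"dz": 0,"yaw": 0},
    {"claw": 1,"dx": 0,"dy": 0,"dz": 0,"yaw": 0},
  ],
  grip_force=25,
)

```text
time_s: 22.18
ee_pos: [605.4, 147.9, 320.8]
ee_rot: [-179.4, 0.0, -147.1]
force: [1.8, -3.6, -3.1]
gripper_width: 30.0
```

```bash
cat >> h.py <<'E'
def harc(th1,n,s=271,k=-40,th0=None):
    m=w2m(telemetry.state()["ee_pos"]); h=m-[115,0,90+k]; R=np.hypot(h[0],h[2]); b=np.arctan2(30,s)  # gripped point direction
    th=np.arctan2(h[2],-h[0])-b; print("th now",th.round(3),"R",R.round(1),"exp",np.hypot(30,s).round(1))
    for t in np.linspace(th,th1,n+1)[1:]:
        q=np.array([115-R*np.cos(t+b),m[1],90+k+R*np.sin(t+b)]); d=q-m; m=q; print(t.round(3),"dx",round(-d[0]/20,2),"dz",round(-d[2]/20,2),q.round(1))
E
python3 -c "
from h import *
stm();harc(1.1,6)"
```

```text
22.18 [605.4 147.9 320.8] [-179.4    0.  -147.1] F [ 1.8 -3.6 -3.1] w 30.0 q [  13.   20.   67.   -1.   92. -110.]
machine [ 82.   -2.4 320.8]
th now 1.339 R 272.8 exp 272.7
1.3 dx 0.54 dz 0.08 [ 71.3  -2.4 319.3]
1.26 dx 0.54 dz 0.1 [ 60.6  -2.4 317.3]
1.22 dx 0.53 dz 0.12 [ 49.9  -2.4 315. ]
1.18 dx 0.53 dz 0.14 [ 39.4  -2.4 312.1]
1.14 dx 0.52 dz 0.16 [ 29.   -2.4 308.9]
1.1 dx 0.51 dz 0.18 [ 18.8  -2.4 305.3]
```

Call:
drive_tool(
  moves=[
    {"claw": 1,"dx": 0.5,"dy": 0,"dz": 0.05,"yaw": 0},
    {"claw": 1,"dx": 0.5,"dy": 0,"dz": 0.1,"yaw": 0},
    {"claw": 1,"dx": 0.5,"dy": 0,"dz": 0.1,"yaw": 0},
    {"claw": 1,"dx": 0.5,"dy": 0,"dz": 0.15,"yaw": 0},
  ],
)

```text
time_s: 22.68
ee_pos: [571.8, 125.8, 313.3]
ee_rot: [-179.4, 0.4, -147.0]
force: [1.4, -1.5, 1.7]
gripper_width: 29.7
```

```bash
python3 -c "
from h import *
stm();harc(0.95,6)"
```

```text
22.68 [571.8 125.8 313.3] [-179.4    0.4 -147. ] F [ 1.4 -1.5  1.7] w 29.7 q [  12.   16.   74.   -0.   89. -111.]
machine [ 41.8  -2.5 313.3]
th now 1.189 R 273.3 exp 272.7
1.149 dx 0.52 dz 0.16 [ 31.3  -2.5 310.1]
1.11 dx 0.52 dz 0.18 [ 21.   -2.5 306.6]
1.07 dx 0.51 dz 0.2 [ 10.9  -2.5 302.7]
1.03 dx 0.5 dz 0.22 [  0.9  -2.5 298.3]
0.99 dx 0.49 dz 0.24 [ -8.9  -2.5 293.6]
0.95 dx 0.48 dz 0.26 [-18.5  -2.5 288.4]
```

Call:
drive_tool(
  moves=[
    {"claw": 1,"dx": 0.5,"dy": 0,"dz": 0.15,"yaw": 0},
    {"claw": 1,"dx": 0.5,"dy": 0,"dz": 0.2,"yaw": 0},
    {"claw": 1,"dx": 0.5,"dy": 0,"dz": 0.2,"yaw": 0},
    {"claw": 1,"dx": 0.5,"dy": 0,"dz": 0.25,"yaw": 0},
  ],
  grip_force=30,
)

```text
time_s: 23.18
ee_pos: [535.4, 101.8, 297.7]
ee_rot: [-179.3, 0.4, -147.0]
force: [0.0, -1.6, 5.5]
gripper_width: 29.6
```

```bash
python3 -c "
from h import *
stm();harc(0.88,4)
f=grab_frame('wrist'); cv2.imwrite('pics/w25.png',f['color'])"
```

```text
23.18 [535.4 101.8 297.7] [-179.3    0.4 -147. ] F [ 0.  -1.6  5.5] w 29.6 q [  10.   12.   82.   -0.   85. -113.]
machine [ -1.8  -2.5 297.7]
th now 1.02 R 273.8 exp 272.7
0.985 dx 0.43 dz 0.21 [-10.4  -2.5 293.4]
0.95 dx 0.42 dz 0.23 [-18.8  -2.5 288.9]
0.915 dx 0.41 dz 0.24 [-27.1  -2.5 284.1]
0.88 dx 0.4 dz 0.26 [-35.2  -2.5 279. ]
```

View pics/w25.png

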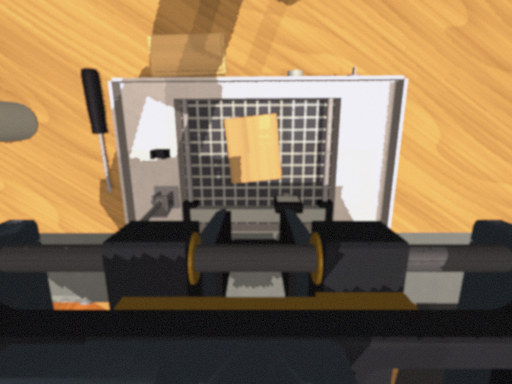

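Call:
drive_tool(
  moves=[
    {"claw": 1,"dx": 0.4,"dy": 0,"dz": 0.2,"yaw": 0},
    {"claw": 1,"dx": 0.4,"dy": 0,"dz": 0.25,"yaw": 0},
  ],
)

```text
time_s: 23.48
ee_pos: [519.4, 91.3, 288.1]
ee_rot: [-179.3, 0.3, -147.1]
force: [-1.1, -2.9, 6.4]
gripper_width: 29.5
```

```bash
python3 -c "
from h import *
stm();harc(0.82,6)
f=grab_frame('wrist'); cv2.imwrite('pics/w26.png',f['color'])
f=grab_frame('scene'); cv2.imwrite('pics/s26z.png',cv2.resize(f['color'][100:240,100:280],None,fx=4,fy=4,interpolation=cv2.INTER_CUBIC))"
```

```text
23.48 [519.4  91.3 288.1] [-179.3    0.3 -147.1] F [-1.1 -2.9  6.4] w 29.5 q [   9.   11.   85.   -1.   84. -114.]
machine [-20.9  -2.5 288.1]
th now 0.942 R 274.1 exp 272.7
0.922 dx 0.24 dz 0.14 [-25.7  -2.5 285.3]
0.901 dx 0.24 dz 0.15 [-30.5  -2.5 282.4]
0.881 dx 0.23 dz 0.15 [-35.2  -2.5 279.4]
0.861 dx 0.23 dz 0.15 [-39.8  -2.5 276.3]
0.84 dx 0.23 dz 0.16 [-44.3  -2.5 273.1]
0.82 dx 0.22 dz 0.16 [-48.8  -2.5 269.8]
```

View pics/s26z.png

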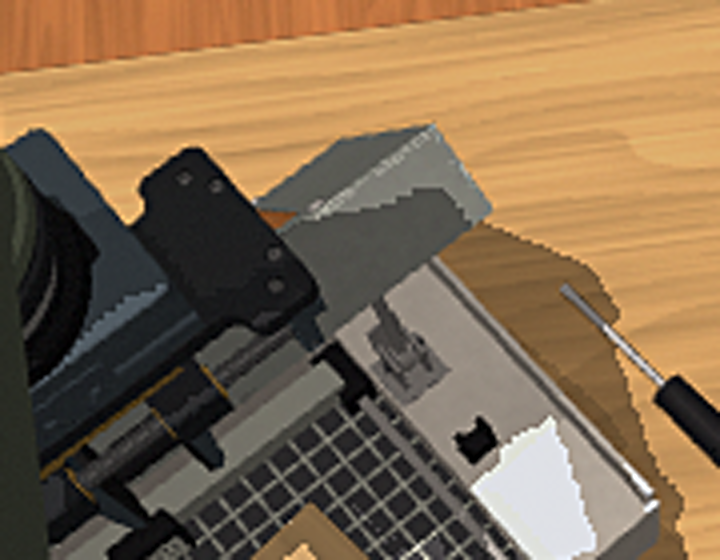

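Call:
drive_tool(
  moves=[
    {"claw": 1,"dx": 0.3,"dy": 0,"dz": 0.15,"yaw": 0},
    {"claw": 1,"dx": 0.25,"dy": 0,"dz": 0.15,"yaw": 0},
  ],
)

```text
time_s: 23.82
ee_pos: [509.4, 84.8, 281.1]
ee_rot: [-179.3, 0.1, -147.1]
force: [0.0, -3.0, 3.6]
gripper_width: 29.9
```

```bash
python3 -c "
from h import *
stm();harc(0.82,4)
f=grab_frame('wrist'); cv2.imwrite('pics/w27.png',f['color'])"
```

```text
23.82 [509.4  84.8 281.1] [-1.793e+02  1.000e-01 -1.471e+02] F [ 0.  -3.   3.6] w 29.9 q [   9.   10.   87.   -1.   83. -114.]
machine [-32.9  -2.5 281.1]
th now 0.891 R 274.4 exp 272.7
0.873 dx 0.2 dz 0.13 [-37.   -2.5 278.4]
0.856 dx 0.2 dz 0.14 [-41.   -2.5 275.7]
0.838 dx 0.2 dz 0.14 [-45.   -2.5 272.9]
0.82 dx 0.2 dz 0.14 [-49.   -2.5 270. ]
```

View pics/w27.png

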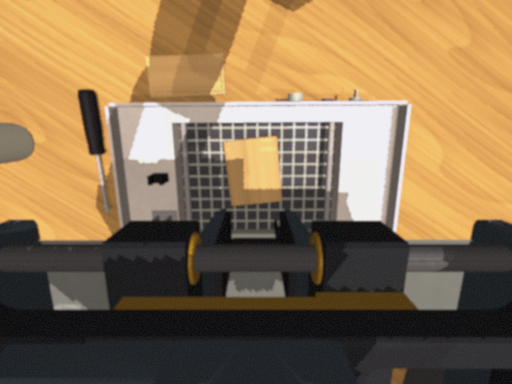

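Call:
drive_tool(
  moves=[
    {"claw": 1,"dx": 0.2,"dy": 0,"dz": 0.15,"yaw": 0},
    {"claw": 1,"dx": 0.2,"dy": 0,"dz": 0.15,"yaw": 0},
  ],
)

```text
time_s: 24.12
ee_pos: [502.0, 79.9, 275.4]
ee_rot: [-179.3, 0.1, -147.1]
force: [-0.5, -3.0, 4.2]
gripper_width: 29.6
```

```bash
python3 -c "
from h import *
stm();harc(0.82,3)"
```

```text
24.12 [502.   79.9 275.4] [-1.793e+02  1.000e-01 -1.471e+02] F [-0.5 -3.   4.2] w 29.6 q [   8.    9.   88.   -1.   82. -115.]
machine [-41.8  -2.5 275.4]
th now 0.853 R 274.5 exp 272.7
0.842 dx 0.12 dz 0.09 [-44.2  -2.5 273.6]
0.831 dx 0.12 dz 0.09 [-46.6  -2.5 271.9]
0.82 dx 0.12 dz 0.09 [-49.1  -2.5 270.1]
```

Call:
drive_tool(
  moves=[
    {"claw": 1,"dx": 0.15,"dy": 0,"dz": 0.12,"yaw": 0},
    {"claw": 1,"dx": 0.12,"dy": 0,"dz": 0.1,"yaw": 0},
  ],
)

```text
time_s: 24.38
ee_pos: [497.1, 76.7, 271.3]
ee_rot: [-179.3, 0.1, -147.1]
force: [-0.9, -3.3, 4.9]
gripper_width: 29.7
```

Call:
drive_tool(
  moves=[
    {"claw": 1,"dx": 0.1,"dy": 0,"dz": 0.1,"yaw": 0},
  ],
)

```text
time_s: 24.5
ee_pos: [495.1, 75.4, 269.5]
ee_rot: [-179.3, 0.1, -147.0]
force: [-2.6, -3.5, 5.7]
gripper_width: 29.6
```

```bash
python3 -c "
from h import *
stm();harc(0.82,3)
f=grab_frame('scene'); cv2.imwrite('pics/s28z.png',cv2.resize(f['color'][100:240,100:280],None,fx=4,fy=4,interpolation=cv2.INTER_CUBIC))"
```

```text
24.5 [495.1  75.4 269.5] [-1.793e+02  1.000e-01 -1.470e+02] F [-2.6 -3.5  5.7] w 29.6 q [   8.    9.   90.   -1.   81. -115.]
machine [-50.   -2.5 269.5]
th now 0.816 R 274.6 exp 272.7
0.817 dx -0.01 dz -0.01 [-49.7  -2.5 269.8]
0.819 dx -0.01 dz -0.01 [-49.4  -2.5 270. ]
0.82 dx -0.01 dz -0.01 [-49.1  -2.5 270.2]
```

View pics/s28z.png

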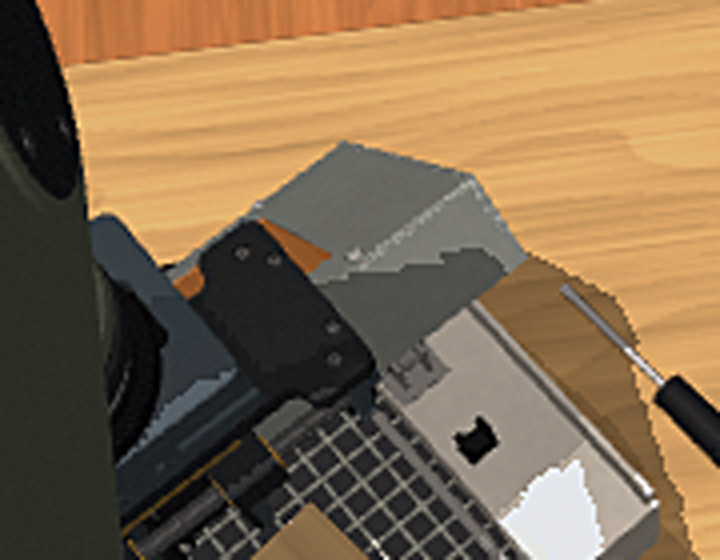

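Call:
drive_tool(
  moves=[
    {"claw": 1,"dx": 0.1,"dy": 0,"dz": 0.1,"yaw": 0},
  ],
)

```text
time_s: 24.68
ee_pos: [492.9, 73.9, 267.6]
ee_rot: [-179.3, 0.1, -147.0]
force: [-1.8, -2.4, 5.3]
gripper_width: 29.8
```

Call:
drive_tool(
  moves=[
    {"claw": 1,"dx": 0.1,"dy": 0,"dz": 0.1,"yaw": 0},
  ],
)

```text
time_s: 24.8
ee_pos: [491.4, 73.0, 266.2]
ee_rot: [-179.3, 0.1, -147.0]
force: [-1.7, -1.9, 8.4]
gripper_width: 29.2
```

Call:
drive_tool(
  moves=[
    {"claw": 1,"dx": 0.08,"dy": 0,"dz": 0.1,"yaw": 0},
  ],
)

```text
time_s: 24.92
ee_pos: [491.1, 72.7, 265.7]
ee_rot: [-179.2, 0.4, -147.0]
force: [-1.0, -1.7, 12.1]
gripper_width: 30.2
```

```bash
python3 -c "
from h import *
stm();harc(0.82,1)
f=grab_frame('scene'); cv2.imwrite('pics/s29z.png',cv2.resize(f['color'][120:220,160:280],None,fx=6,fy=6,interpolation=cv2.INTER_CUBIC))
for th in (.76,.79,.82,.85): print(th,[((proj(f,m2w(*(hood(th,235,o)+[0,-190,0])))-[160,120])*6).round(0) for o in (0,16,63)])"
```

```text
24.93 [491.1  72.7 265.7] [-179.2    0.4 -147. ] F [-1.  -1.7 12.1] w 30.2 q [   7.    8.   91.   -1.   80. -115.]
machine [-54.8  -2.5 265.7]
th now 0.794 R 274.5 exp 272.7
0.82 dx -0.29 dz -0.22 [-49.1  -2.5 270.1]
0.76 [array([479., 348.]), array([455., 310.]), array([381., 194.])]
0.79 [array([468., 332.]), array([443., 293.]), array([367., 175.])]
0.82 [array([457., 315.]), array([431., 276.]), array([353., 156.])]
0.85 [array([446., 297.]), array([419., 258.]), array([338., 137.])]
```

View pics/s29z.png

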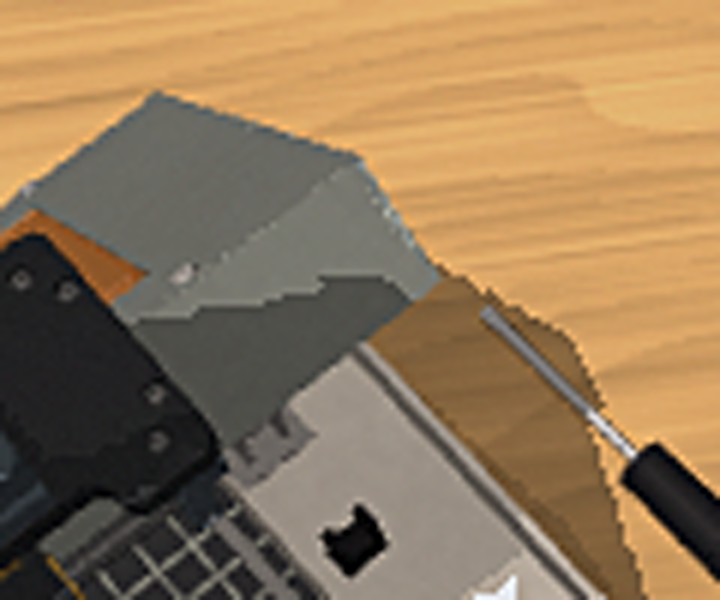

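Call:
drive_tool(
  moves=[
    {"claw": 1,"dx": 0,"dy": 0,"dz": -0.05,"yaw": 0},
    {"claw": 0,"dx": 0,"dy": 0,"dz": 0,"yaw": 0},
    {"claw": -0.3,"dx": 0,"dy": 0,"dz": 0,"yaw": 0},
    {"claw": -0.3,"dx": 0,"dy": 0,"dz": 0,"yaw": 0},
  ],
)

```text
time_s: 25.48
ee_pos: [490.4, 74.3, 264.4]
ee_rot: [-179.5, 0.3, -147.0]
force: [-0.2, -0.2, -0.6]
gripper_width: 56.8
```

```bash
python3 -c "
from h import *
stm()
f=grab_frame('scene'); cv2.imwrite('pics/s30z.png',cv2.resize(f['color'][120:220,160:280],None,fx=6,fy=6,interpolation=cv2.INTER_CUBIC))
cv2.imwrite('pics/w30.png',grab_frame('wrist')['color'])"
```

```text
25.48 [490.4  74.3 264.4] [-179.5    0.3 -147. ] F [-0.2 -0.2 -0.6] w 56.8 q [   8.    8.   91.   -0.   80. -115.]
machine [-54.5  -0.8 264.4]
```

View pics/s30z.png

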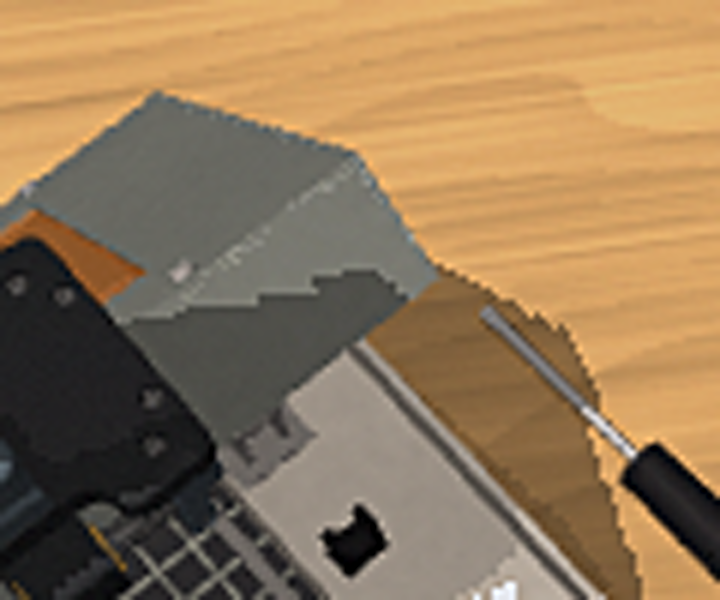

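View pics/w30.png

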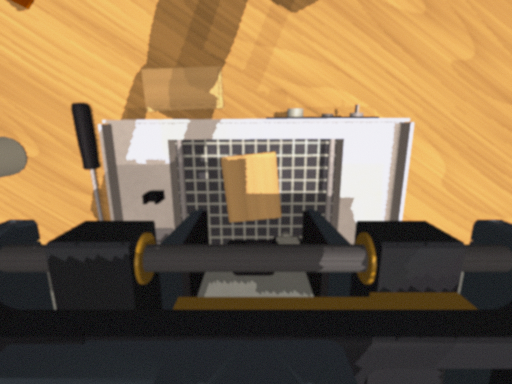

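Call:
drive_tool(
  moves=[
    {"claw": -0.3,"dx": 0,"dy": 0,"dz": -0.4,"yaw": 0},
    {"claw": -0.3,"dx": 0.3,"dy": 0,"dz": -0.9,"yaw": 0},
    {"claw": -0.3,"dx": 0.5,"dy": 0,"dz": -1,"yaw": 0},
    {"claw": -0.3,"dx": 1,"dy": 0,"dz": -0.5,"yaw": 0},
    {"claw": -0.3,"dx": 1,"dy": 0,"dz": 0,"yaw": 0},
  ],
)

```text
time_s: 26.2
ee_pos: [441.5, 43.2, 322.8]
ee_rot: [-179.5, 0.3, -147.0]
force: [0.4, 0.4, 0.1]
gripper_width: 59.6
```

Call:
drive_tool(
  moves=[
    {"claw": -0.3,"dx": 1,"dy": 0,"dz": 0,"yaw": 0},
    {"claw": -0.3,"dx": 1,"dy": 0,"dz": 0,"yaw": 0},
    {"claw": -0.3,"dx": 1,"dy": -0.3,"dz": 0,"yaw": 0},
    {"claw": -0.3,"dx": 1,"dy": -0.5,"dz": 0.3,"yaw": 0},
    {"claw": -0.3,"dx": 1,"dy": -0.7,"dz": 0.3,"yaw": 0},
  ],
)

```text
time_s: 26.82
ee_pos: [365.6, -40.4, 308.9]
ee_rot: [-179.5, 0.1, -147.0]
force: [0.7, -0.5, 0.2]
gripper_width: 59.6
```

```bash
python3 -c "
from h import *
stm()
f=grab_frame('scene'); cv2.imwrite('pics/s31.png',f['color']);cv2.imwrite('pics/s31z.png',cv2.resize(f['color'][120:220,160:280],None,fx=6,fy=6,interpolation=cv2.INTER_CUBIC))
cv2.imwrite('pics/w31.png',grab_frame('wrist')['color']);cv2.imwrite('pics/t31.png',grab_frame('top')['color'])"
```

```text
26.82 [365.6 -40.4 308.9] [-1.795e+02  1.000e-01 -1.470e+02] F [ 0.7 -0.5  0.2] w 59.6 q [  -8.   -5.   99.   -0.   86. -131.]
machine [-221.8  -28.2  308.9]
```

View pics/s31.png

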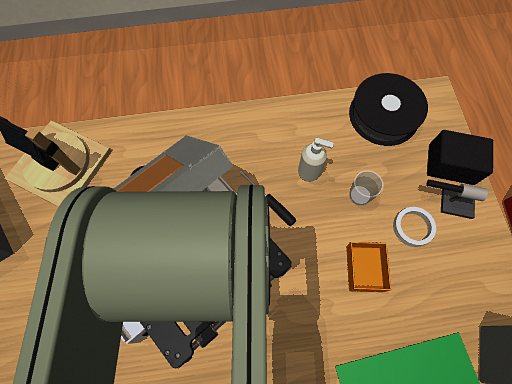

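View pics/w31.png

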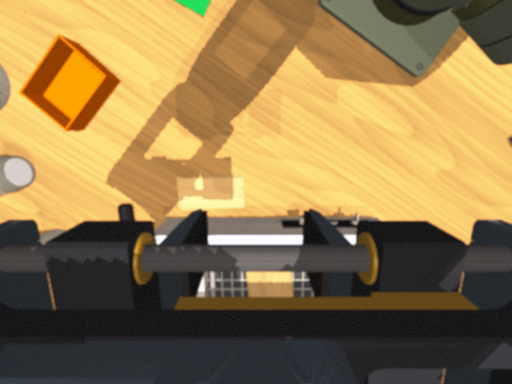

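View pics/t31.png

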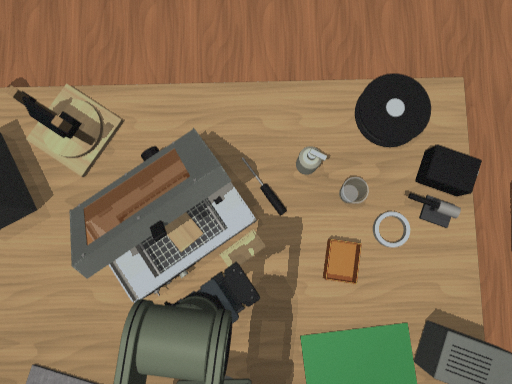

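Call:
drive_tool(
  moves=[
    {"claw": -0.3,"dx": 0.3,"dy": -1,"dz": 0,"yaw": 0},
    {"claw": -0.3,"dx": 0.5,"dy": -1,"dz": 0,"yaw": 0},
    {"claw": -0.3,"dx": 0.5,"dy": -1,"dz": 0,"yaw": 0},
    {"claw": -0.3,"dx": 0.5,"dy": -1,"dz": 0,"yaw": 0},
    {"claw": -0.3,"dx": 0.5,"dy": -1,"dz": 0,"yaw": 0},
  ],
)

```text
time_s: 27.6
ee_pos: [383.1, -148.4, 309.9]
ee_rot: [-179.6, 0.4, -146.8]
force: [0.1, -0.1, 0.7]
gripper_width: 59.4
```

Call:
drive_tool(
  moves=[
    {"claw": -0.3,"dx": 0.5,"dy": -1,"dz": 0,"yaw": 0},
    {"claw": -0.3,"dx": 0.5,"dy": -1,"dz": 0,"yaw": 0},
    {"claw": -0.3,"dx": 0.5,"dy": -1,"dz": 0,"yaw": 0},
    {"claw": -0.3,"dx": 0,"dy": -1,"dz": 0,"yaw": 0},
    {"claw": -0.3,"dx": 0,"dy": 0,"dz": 0,"yaw": 0},
  ],
)

```text
time_s: 28.22
ee_pos: [417.8, -204.2, 309.9]
ee_rot: [-178.6, -1.3, -149.4]
force: [0.2, 0.5, -0.3]
gripper_width: 59.2
```

```bash
python3 -c "
from h import *
stm()
f=grab_frame('scene'); cv2.imwrite('pics/s32.png',f['color']);cv2.imwrite('pics/s32z.png',cv2.resize(f['color'][100:250,60:280],None,fx=3.5,fy=3.5,interpolation=cv2.INTER_CUBIC))
for th in (.79,.82,.85): print(th,[((proj(f,m2w(*(hood(th,235,o)+[0,-190,0])))-[60,100])*3.5).round(0) for o in (16,63)])
for a in (1.45,1.52,1.6): print(a,[((proj(f,m2w(36-r*np.cos(a),-137,110+r*np.sin(a)))-[60,100])*3.5).round(0) for r in (50,80,110)])
"
```

```text
28.23 [ 417.8 -204.2  309.9] [-178.6   -1.3 -149.4] F [ 0.2  0.5 -0.3] w 59.2 q [ -26.    5.   89.   -2.   86. -146.]
machine [-268.1 -193.7  309.9]
0.79 [array([609., 241.]), array([564., 172.])]
0.82 [array([602., 231.]), array([556., 161.])]
0.85 [array([595., 220.]), array([547., 150.])]
1.45 [array([487., 289.]), array([483., 274.]), array([478., 258.])]
1.52 [array([483., 285.]), array([477., 268.]), array([470., 249.])]
1.6 [array([480., 280.]), array([471., 260.]), array([461., 239.])]
```

View pics/s32z.png

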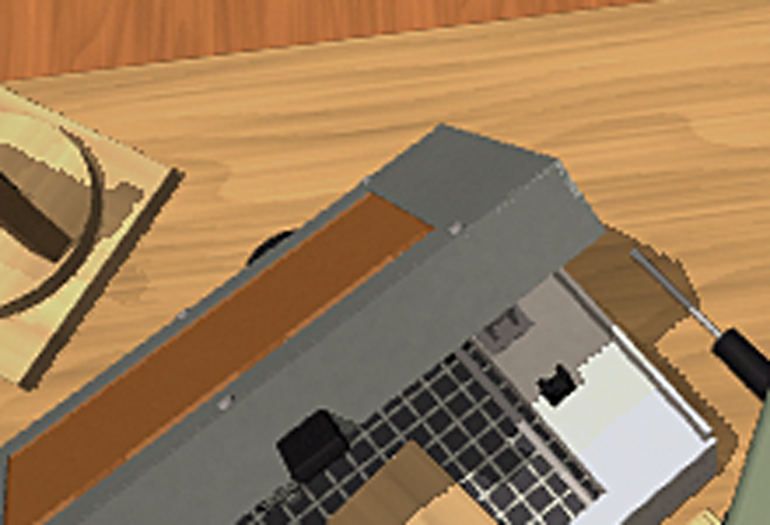

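View pics/s32.png

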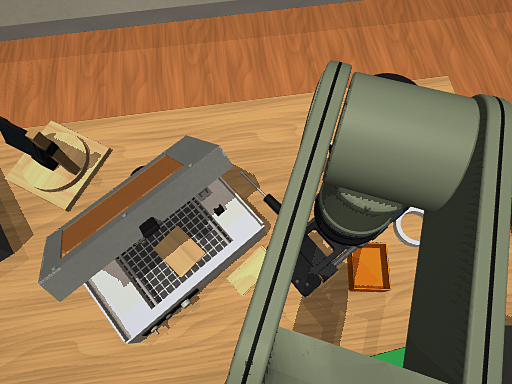

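Call:
drive_tool(
  moves=[
    {"claw": -0.3,"dx": 0,"dy": 0,"dz": 0,"yaw": 0.5},
    {"claw": -0.3,"dx": 0,"dy": 0,"dz": 0,"yaw": 0},
  ],
)

```text
time_s: 28.52
ee_pos: [416.9, -203.1, 310.0]
ee_rot: [-178.5, -1.2, -153.7]
force: [0.2, 0.1, 0.2]
gripper_width: 59.4
```

```bash
python3 -c "
from h import *
from workcell import job
stm()
f=grab_frame('scene'); g=cv2.imread('pics/s32.png'); print('hood region diff',np.abs(f['color'][100:260,30:230].astype(int)-g[100:260,30:230]).mean())
print(job.job_done())"
```

```text
28.52 [ 416.9 -203.1  310. ] [-178.5   -1.2 -153.7] F [0.2 0.1 0.2] w 59.4 q [ -26.    5.   89.   -2.   86. -142.]
machine [-268.2 -192.3  310. ]
hood region diff 0.9773854166666667
the job is handed in; nothing more can be done
None
```

The hood is now resting on the prop rod and I handed the job in at 28.5 s, with the gripper open and touching nothing.

**What I did**
- **Hood opened first:** I raised it by its tab from about 1.2 to 1.34 rad, because the gripper's body would otherwise have hit it while swinging the rod.
- **Rod:** I swung it up by the ball grip to about 1.5 rad, then pushed it with closed fingers to about 1.65 rad (measured in two cameras).
- **Lowering:** I held the hood by its tab the whole way down, until the upward force rose to 12 N and it stopped moving. Then I let go.

**Last checks**
- **Hood angle:** its corners in the scene image match 0.82 rad, the propped angle you gave. It held there after release, for about 3 s up to hand-in.
- **Force:** the wrist force read about zero.
- **Other items:** the blank, offcuts, screwdriver and other things looked unmoved in the pictures.

**What disagreed or failed**
- **Fingertip height:** the fingers seem to sit 20 mm or more higher than the reported tool position. Because of this my first push on the tab passed over it and my first grasp of the ball closed above it. Neither moved anything, and I corrected for it.
- **Unexplained force:** I felt 4–6 N upward while lowering, before the rod took the load, and did not find the cause.
- **Socket not seen:** the hood hides it, so I infer the rod is fully home from the angle, the force rise and the hood holding.

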